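# Lock the sliding mug drainer with its pin

### The job

Slide the mug drainer's tray along its rails until the hole in its tongue lines up with the hole in the drilled keeper, then take the locking pin (the tall round knob) out of the tub and push it down through keeper and tongue until its head sits flush on the keeper. Leave the pin there, and do not shove or knock over the mugs and tumblers or take the other two stoppers from the tub.

Things in the scene. Friction and masses are not known exactly. Their poses are not given: they have to be found in the camera images.
- drainer: Fixed steel base of the sliding mug drainer: a frame 175 x 260 mm, 6 mm thick, flat on the counter, with two rails. Origin on the counter; z up, y the direction in which the tray slides. In this frame the tray rides at x = 0, and the tongue and two keepers stand along x = -80 mm, the side nearer the robot. Under the tongue it is open to the counter. Fixed; its place and yaw differ each time.
- tray (a joint): How far the draining tray has slid along the base's +y from mid-rail, m; travel -0.075 to 0.075; the end stops do not mark the right place. It slides stiffly (about 4 N) and stays where it is left. Lined up is +0.05 or -0.05, on whichever side the drilled keeper stands.
- tray_mid (a point): Centre of the aluminium draining tray, open, 100 mm (x) by 110 mm (y, along the slide), with four white posts in it; too wide to grasp. Its walls run from 20 mm below this point to 20 mm above it (22 to 62 mm above the counter); the end walls that face along the slide, where it can be pushed, lie 55 mm either side. The rails and their end blocks reach 21 mm above the counter.
- tongue_hole (a point): Centre of the 14 mm hole in the tray's tongue, at the tongue's upper face, 32 mm above the counter. The tongue is a flat aluminium strip on the tray's -x side, 220 mm along the slide, 32 mm wide, 8 mm thick, the hole in its middle; it runs through both keepers.
- keeper_hole (a point): Centre of the 14 mm vertical hole of the drilled keeper, at its top face, 44 mm above the counter. The keeper is a fixed steel C-shaped bracket, 40 mm along the slide, 44 mm wide; its two drilled ears (34 to 44 and 12 to 22 mm up) lie over and under the tongue. A sprung catch in the lower hole stops a dropped pin 5 to 12 mm short; a push of 3 to 10 N drives it home.
- guide_top (a point): Middle of the top face of the other keeper: the same bracket with no hole, at the other of the two places. 44 mm above the counter.
- tub: Fixed white plastic tub, 110 (x) by 170 (y) mm, walls 4 mm thick and 62 mm tall. Origin under its middle on the counter. A grey shelf inside, its top 48 mm above the counter, has three holes 50 mm apart along the tub's y axis; the locking pin and two other stoppers hang in them by their heads, in any order.
- pin_knob (a point): The locking pin's knob, on its axis, 26 mm above its head's underside: the height to grip. Plain steel: an upright round knob 20 mm thick, with a flange 28 mm wide and 5 mm thick at its foot, together 38 mm tall (the tallest in the tub); below it a round shank 12 mm thick, 41 mm long, its last 7 mm tapering to 6 mm. z is up the axis; the knob's top is 12 mm above this point. 70 to 120 g.
- pin_seat (a point): Centre of the underside of the locking pin's head, where the shank begins; it comes to the keeper hole's mouth when the pin is fully home.
- pin_tip (a point): The tip of the locking pin's shank, 41 mm below the underside of its head.
- block_stop_mid (a point): Another stopper in the tub with a square steel head 30 x 30 x 22 mm; middle of the head. Its shank is short. Not wanted; leave it.
- disc_stop_mid (a point): Another stopper in the tub with a low round steel head 36 mm across, 10 mm tall; middle of the head. Its shank is short. Not wanted; leave it.
- mug_a_mid (a point): Upturned steel mug, 78 mm across and 84 mm tall, with a handle reaching 62 mm from its axis along its own x; loose. The point is on its axis, half-way up. Leave it alone.
- mug_b_mid (a point): Upturned steel mug, 78 mm across and 84 mm tall, with a handle reaching 62 mm from its axis along its own x; loose. The point is on its axis, half-way up. Leave it alone.
- mug_c_mid (a point): Upturned steel mug, 78 mm across and 84 mm tall, with a handle reaching 62 mm from its axis along its own x; loose. The point is on its axis, half-way up. Leave it alone.
- tumbler_a_mid (a point): Upturned plastic tumbler, 70 mm across at the foot, 54 mm at the top, 92 mm tall; loose. The point is on its axis, half-way up. Leave it alone.
- tumbler_b_mid (a point): Upturned plastic tumbler, 70 mm across at the foot, 54 mm at the top, 92 mm tall; loose. The point is on its axis, half-way up. Leave it alone.
There are look-alikes about, which are no part of the job. Leave any purple look-alike of the part that bears pin_knob alone.

How it is judged:
By the outcome, as a careful person would: the job done as asked, in the order asked, and still so for the second after the job is handed in, with the robot touching nothing.
It also fails if it takes over 72 s, if anything falls off the work surface, if the arm or the gripper's body presses on something with over 40 N, if the wrist force passes 120 N, or if a joint passes its speed limit or range.

### The arm

A 7-joint arm with a two-finger parallel gripper is mounted at the origin on the work surface. World frame = base frame: x ahead of the robot, y to its left, z up, the work surface at z = 0. Lengths are in m, angles in rad, forces in N, time in s.
With the tool pointing down it reaches from about 0.35 to 0.9 m from the base axis. Payload 7.2 kg.
Tool frame: the origin (TCP) lies at the very end of the fingers, on their centre line; the grasp point (between the pads) lies 19 mm behind it; x points along the fingers, y is the direction in which the jaws open and shut, and the axes are right-handed (so a half turn about x gives the same grasp; the last joint's range is limited). The gripper opens to 88 mm and grips with 3 to 60 N. Pads are 20 mm wide; open, the fingers measure 115 mm over their backs; the gripper's body (75 mm by 178 mm) begins 61 mm behind the grasp point.
Start: joints at [-1.247, 0.411, -0.013, 1.596, 0.006, 1.134, -0.082], TCP at [0.239, 0.578, 0.223] pointing down, gripper open.
Joint ranges: [-2.95, 2.95], [-0.29, 1.99], [-1.47, 1.44], [0.14, 2.54], [-1.03, 4.17], [0.13, 1.85], [-2.86, 2.86]. Speed limits (rad/s): [2.39, 2.39, 3.01, 3.01, 3.14, 3.14, 3.14].

### API

Orientations are given as a unit quaternion [x, y, z, w].
In Python, from station import ctrl gives the robot as it stands. The module is installed in compiled form; this text tells all that it offers.
- The arm moves only by the tool carry_out, never from a script. Its argument "moves" is one flat list of numbers, 5 for each row, row after row: the opening, from -1 (shut) to 1 (fully open), then the shift along the tool's x, y, z in cm, then the turn about the tool's x in degrees. In form: [fingers, tx, ty, tz, spin, fingers, tx, ty, tz, spin, ...]. A call has 1 to 5 rows; each row shifts and turns the pose as measured when the row begins, along the tool's axes as they then stand; what a row does not reach is not made up. A row lasts 1/10 s, in which the tool goes at most 50 mm and 8.59 degrees, less where a joint would pass 70% of its speed; a pose out of reach is approached as far as the arm can. A call with a gripper value outside its range is refused whole. The fingers move at their own pace and stop on an object; "squeeze" is the grip in N (left out, the last holds). Time passes only in rows, so rows that do not move let the fingers close. It gives the time, the measured TCP pose, the force and the opening at its end, in the units of the state.
- ctrl.sense(): the state, without advancing time (a new reading comes with each control period).
- ctrl.grab_frame(name): name is "scene" or "top" or "wrist"; returns a dict with "frame" (400x640x3 uint8, red, green, blue), "depth" (400x640 float32, m along the optical axis (not along the pixel's ray), 0 where there is no reading), "fx", "fy", "cx", "cy" (pixels), "D" ([k1, k2, p1, p2, k3] as OpenCV has them; the pictures are not rectified), "eye" and "orientation" of the camera in the world; the wrist camera has in their place "hand_eye" (4x4, takes a point from camera to tool coordinates, whose origin is the TCP and whose axes are the tool frame's). Camera axes: x right, y up, looking along -z (the intrinsics and any distortion apply to the point x, -y, -z); pixel columns grow to the right and rows downward; lengths in m; the calibration is good to about 2 mm. A picture is of the moment at which its call begins: read the wrist's pose just before it.
- ctrl.hand_in(): hands the job in, once; it reports no verdict.
The state is a dict: "time_s": time; "joint_pos": joint angles; "joint_velocities": joint speeds; "joint_torque": joint torques, N m; "tcp_pos": TCP position; "eef_rot": TCP orientation; "ft_force": force on the tool from outside, world axes, zero at the start; "ft_torque": the same for the moment, N m; "width": finger opening in m.
Only numpy, scipy, OpenCV 4.12 (cv2) and the standard library are available. Lean on these libraries where they do the work, as an engineer would, in place of code of your own. Each camera call takes 0.05 s, during which the arm holds its last target.

## Working session

There is one attempt and no reset: what is moved stays moved. The work goes in short steps, Python scripts to look and compute and a tool call to move; the robot and the scene stay as the last step left them, time stands still between calls to the robot, and variables do not carry over. Pictures are saved under pics/ and viewed, and the job is handed in when it is done.

Besides the shell and the picture viewer there is one more tool, called after "Request:" as name(argument=value, ...) on one line, values as JSON. carry_out: Moves the arm, as the interface text tells. Its arguments: {"type":"object","properties":{"moves":{"type":"array","items":{"type":"number"}},"squeeze":{"type":"number"}},"required":["moves"]}

```bash
mkdir -p pics; cat > h.py <<'E'
import numpy as np, cv2, pickle
from station import ctrl
from scipy.spatial.transform import Rotation as R
def grab(n):
    s=ctrl.sense(); f=ctrl.grab_frame(n)
    if n=='wrist':
        T=np.eye(4);T[:3,:3]=R.from_quat(s['eef_rot']).as_matrix();T[:3,3]=s['tcp_pos']
        f['T']=T@np.array(f['hand_eye'])
    else:
        o=np.array(f['orientation']);T=np.eye(4)
        T[:3,:3]=o if o.shape==(3,3) else R.from_quat(o).as_matrix();T[:3,3]=f['eye'];f['T']=T
    return f
def ray(f,u,v):
    K=np.array([[f['fx'],0,f['cx']],[0,f['fy'],f['cy']],[0,0,1.]])
    p=cv2.undistortPoints(np.array([[[u,v]]],float),K,np.array(f['D'],float))[0,0]
    return np.array([p[0],-p[1],-1.])
def atz(f,u,v,z):
    d=f['T'][:3,:3]@ray(f,u,v);o=f['T'][:3,3];return o+d*(z-o[2])/d[2]
def dep(f,u,v):
    d=f['depth'][int(round(v)),int(round(u))];return (f['T']@np.append(ray(f,u,v)*d,1))[:3]
def proj(f,P):
    K=np.array([[f['fx'],0,f['cx']],[0,f['fy'],f['cy']],[0,0,1.]])
    c=np.linalg.inv(f['T'])@np.append(P,1);c=np.array([[c[0],-c[1],-c[2]]])
    return cv2.projectPoints(c,np.zeros(3),np.zeros(3),K,np.array(f['D'],float))[0][0,0]
def save(f,n,crop=None,s=1):
    im=f['frame'][:,:,::-1]
    if crop: x0,y0,x1,y1=crop;im=im[y0:y1,x0:x1]
    cv2.imwrite('pics/'+n+'.png',cv2.resize(im,None,fx=s,fy=s,interpolation=cv2.INTER_CUBIC))
    pickle.dump(f,open('pics/'+n+'.pkl','wb'))
def load(n): return pickle.load(open('pics/'+n+'.pkl','rb'))
E
python3 - <<'E'
from h import *
print(ctrl.sense())
for n in ['scene','top','wrist']:
    f=grab(n);save(f,n+'0');print(n,f['T'],f['fx'],f['D'])
E
```

```text
{'time_s': 0.0, 'joint_pos': array([-1.24717438,  0.4119061 , -0.01269875,  1.59705011,  0.00561883,
        1.13430977, -0.08224011]), 'joint_velocities': array([-0.00012944,  0.00012628,  0.00202417,  0.00041764,  0.0002951 ,
       -0.00096325,  0.0005571 ]), 'joint_torque': array([-1.06458891e-03, -5.87952268e+01,  6.41125850e-01, -2.91080976e+01,
       -5.38916420e-02,  1.79934909e-02,  1.31356087e-04]), 'tcp_pos': array([0.23852637, 0.57713523, 0.22180282]), 'eef_rot': array([ 0.13707684,  0.69364298, -0.13822773,  0.69351457]), 'ft_force': array([0.47154854, 0.41292413, 0.12375144]), 'ft_torque': array([ 0.00212845, -0.0557988 , -0.00078682]), 'width': 0.08712801712715243}
scene [[ 0.45397426 -0.48507105  0.74740448  1.33675168]
 [ 0.89077168  0.22748328 -0.39341731 -0.44118469]
 [ 0.02081333  0.84436807  0.5353591   0.61768153]
 [ 0.          0.          0.          1.        ]] 437.63319043563405 [0.00707242 0.         0.         0.         0.        ]
top [[-0.00694529  0.97821715 -0.20746801  0.38741817]
 [-0.99996077 -0.00565358  0.00681834 -0.04555924]
 [ 0.00549688  0.20750722  0.97821804  1.00123586]
 [ 0.          0.          0.          1.        ]] 369.0761262678522 [-0.04195777  0.          0.          0.          0.        ]
wrist [[ 0.3825121  -0.89160472 -0.2423335   0.17251904]
 [ 0.92394913  0.36867152  0.10197704  0.60638062]
 [-0.00158175 -0.26291127  0.96481872  0.38355161]
 [ 0.          0.          0.          1.        ]] 291.4139241812447 [0.00660439 0.         0.         0.         0.        ]
```

View pics/scene0.png

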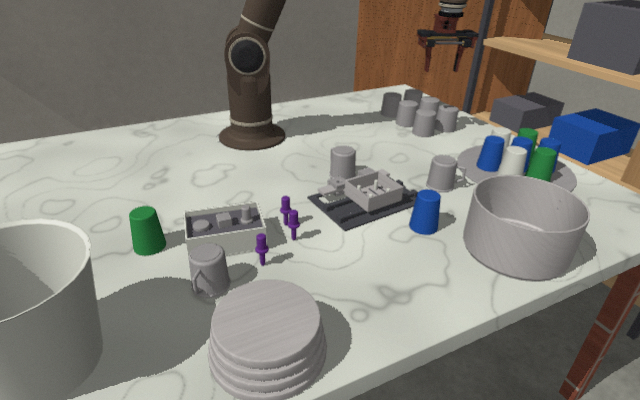

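View pics/top0.png

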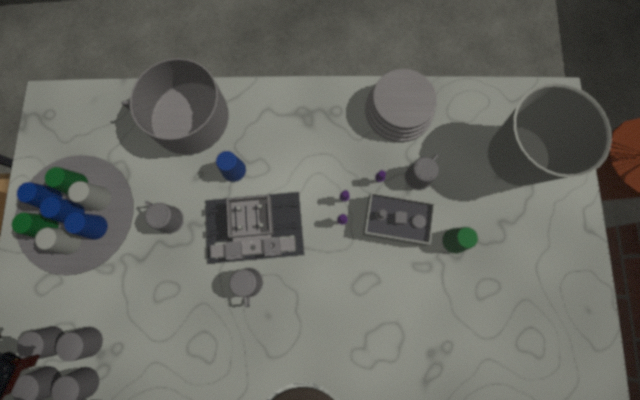

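View pics/wrist0.png

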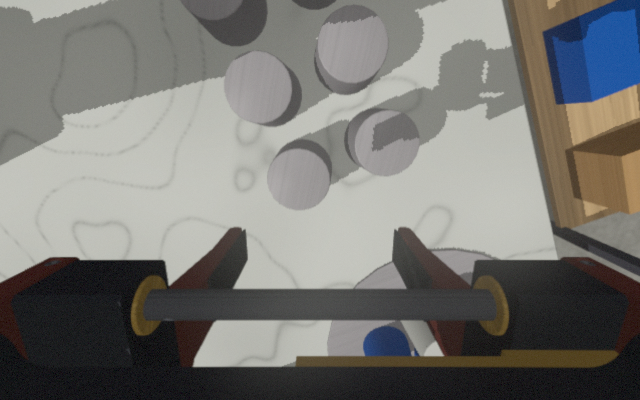

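The arm starts clear at the left. The drainer is at top-view (253,228), the tub at (398,218), and the purple decoys are between them. I'll enlarge both.

```bash
python3 - <<'E'
from h import *
f=load('top0');save(f,'top0a',(195,185,315,275),6.5);save(f,'top0b',(355,180,485,260),6)
f=load('scene0');save(f,'scene0a',(300,140,430,230),6);save(f,'scene0b',(120,180,310,300),4)
E
```

```text
(no output)
```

View pics/top0a.png

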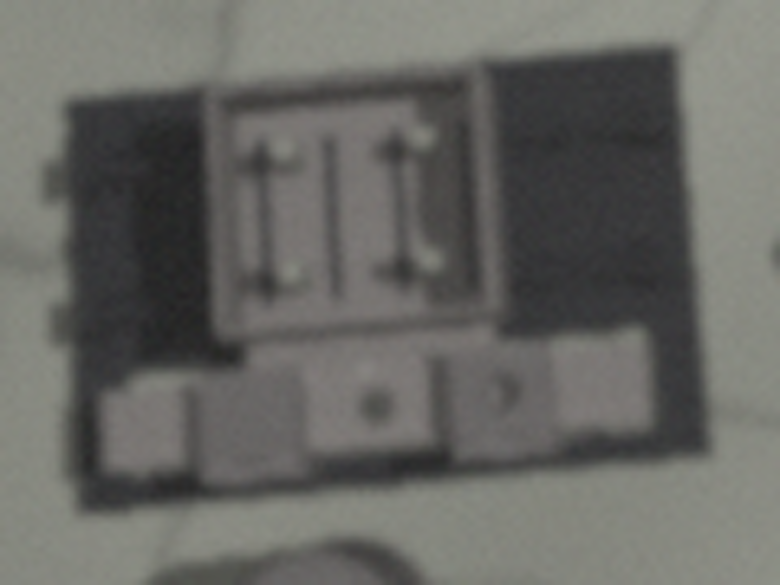

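View pics/top0b.png

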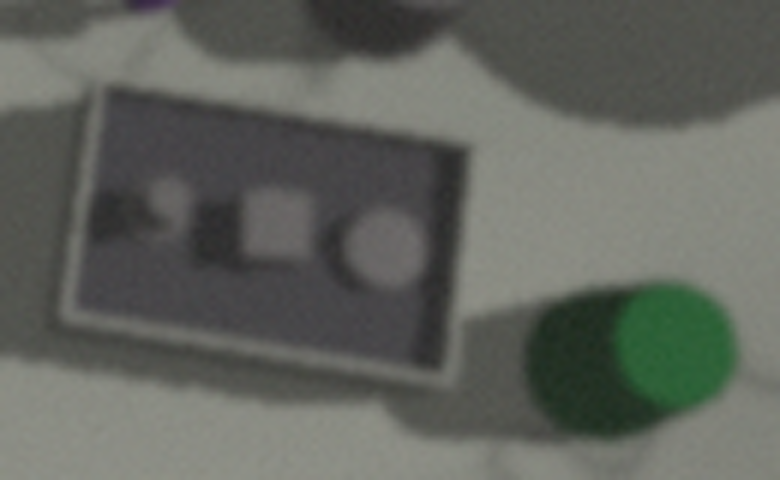

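View pics/scene0a.png

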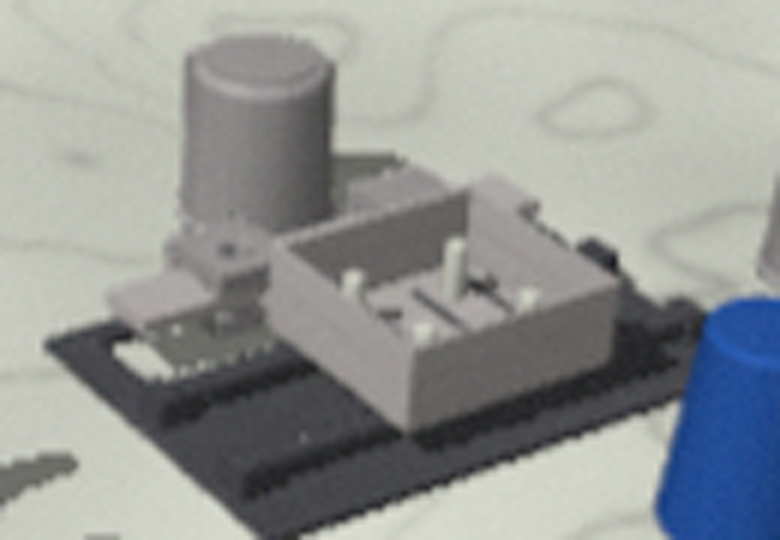

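View pics/scene0b.png

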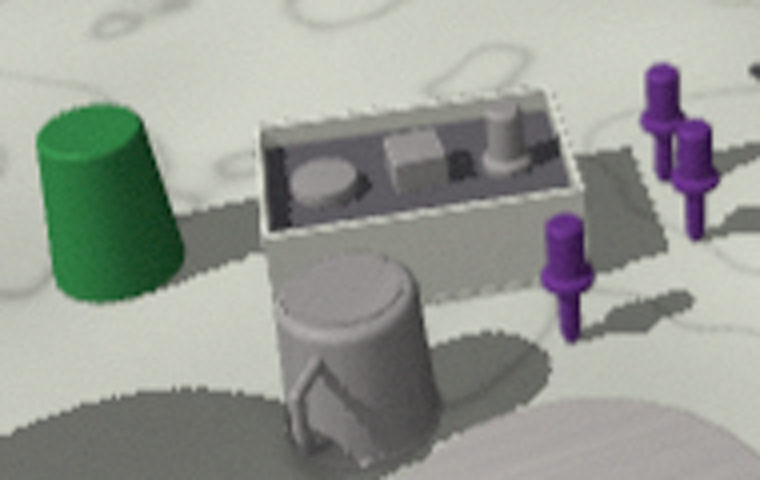

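```bash
python3 - <<'E'
from h import *
f=load('top0')
c=lambda u,v,z:atz(f,195+u/6.5-.42,185+v/6.5-.42,z).round(4)
d=lambda u,v,z:atz(f,355+u/6-.42,180+v/6-.42,z).round(4)
print('corner',*[c(*p,0.006) for p in [(68,100),(673,50),(708,455),(82,512)]])
print('keep',c(505,393,.044),'tong',c(375,404,.032),'guide',c(250,424,.044))
print('keeper corners',*[c(*p,.044) for p in [(447,357),(552,345),(560,450),(452,462)]])
print('tray',*[c(*p,.062) for p in [(205,92),(488,68),(505,318),(217,340)]])
print('tub',*[d(*p,.062) for p in [(98,85),(468,145),(455,385),(62,322)]])
print('pin top',d(170,198,.086), 'block',d(277,223,.07),'disc',d(385,247,.058))
print('mug near',atz(f,243,281,.084),'mug left',atz(f,158,214,.084),'tumbler b',atz(f,231,165,.092))
print('purple',atz(f,344,195,.07),atz(f,342,218,.07))
for p in [(273,245),(253,247)]: print(dep(f,*p))
g=load('scene0')
e=lambda u,v,z:atz(g,300+u/6-.42,140+v/6-.42,z).round(4)
print('scene keeper',e(229,248,.044),'tong',e(222,318,.032))
print('scene pin top',atz(g,120+505/4-.4,180+110/4-.4,.086), 'flange', atz(g,120+505/4-.4,180+160/4-.4,.053))
E
```

```text
corner [0.5924 0.2684 0.006 ] [0.6127 0.0116 0.006 ] [ 0.442  -0.0038  0.006 ] [0.4199 0.2529 0.006 ]
keep [0.4648 0.0753 0.044 ] tong [0.4616 0.1291 0.032 ] guide [0.453  0.1764 0.044 ]
keeper corners [0.4792 0.0987 0.044 ] [0.4837 0.0569 0.044 ] [0.4422 0.0531 0.044 ] [0.4377 0.0958 0.044 ]
tray [0.5838 0.1957 0.062 ] [0.593  0.0825 0.062 ] [0.4926 0.0736 0.062 ] [0.4845 0.1865 0.062 ]
tub [ 0.595  -0.1816  0.062 ] [ 0.5674 -0.3419  0.062 ] [ 0.4636 -0.3293  0.062 ] [ 0.4918 -0.1627  0.062 ]
pin top [ 0.5409 -0.2067  0.086 ] block [ 0.5325 -0.2549  0.07  ] disc [ 0.5236 -0.3039  0.058 ]
mug near [0.37473714 0.1398853  0.084     ] mug left [0.54075369 0.36177336 0.084     ] tumbler b [0.66605832 0.17964806 0.092     ]
purple [ 0.59027166 -0.11065219  0.07      ] [ 0.53027189 -0.10437364  0.07      ]
[0.46589872 0.07504062 0.0312321 ]
[ 0.46342896  0.13314884 -0.00163453]
scene keeper [0.4654 0.076  0.044 ] tong [0.4994 0.0542 0.032 ]
scene pin top [ 0.54576104 -0.20424244  0.086     ] flange [ 0.54568902 -0.20653275  0.053     ]
```

```bash
cat >> h.py <<'E'
def st():
    s=ctrl.sense();M=R.from_quat(s['eef_rot']).as_matrix()
    print('t',round(s['time_s'],2),'p',np.round(s['tcp_pos'],4),'x',M[:,0].round(3),'y',M[:,1].round(3),'F',s['ft_force'].round(1),'w',round(s['width'],4),'q',np.round(s['joint_pos'],2));return s,M
def need(P):
    s,M=st();print('tool shift cm',(M.T@(np.array(P)-s['tcp_pos'])*100).round(2))
def yaw(d):  # spin deg about tool x to bring tool y along +-d (xy)
    s,M=st();a=np.degrees(np.arctan2(M[:2,1][1],M[0,1]));b=np.degrees(np.arctan2(d[1],d[0]))
    x=(b-a+90)%180-90;print('world rot',x,'spin',-x)
E
python3 - <<'E'
from h import *
need([.53,.235,.22]);yaw([1,.08])
E
```

```text
t 0.15 p [0.2386 0.5773 0.222 ] x [-0.    -0.001 -1.   ] y [ 0.382  0.924 -0.001] F [ 0.4  0.1 -0.9] w 0.0879 q [-1.25  0.41 -0.01  1.6   0.01  1.13 -0.08]
tool shift cm [  0.23 -20.5   40.  ]
t 0.15 p [0.2386 0.5773 0.222 ] x [-0.    -0.001 -1.   ] y [ 0.382  0.924 -0.001] F [ 0.4  0.1 -0.9] w 0.0879 q [-1.25  0.41 -0.01  1.6   0.01  1.13 -0.08]
world rot -62.975461354297785 spin 62.975461354297785
```

Request:
carry_out(moves=[-1,0,-2.1,4.1,0,-1,0,-2.1,4.1,0,-1,0,-2.1,4.1,0,-1,0,-2.1,4.1,0,-1,0,-2.1,4.1,0], squeeze=20)

```text
time_s: 0.65
tcp_pos: [0.3856, 0.4026, 0.2192]
eef_rot: [0.132, 0.696, -0.133, 0.693]
ft_force: [0.8, 0.1, 0.3]
width: 0.0516
```

Request:
carry_out(moves=[-1,0,-2.1,4.1,0,-1,0,-2.1,4.1,0,-1,0,-2.1,4.1,0,-1,0,-2.1,4.1,0,-1,0,-2.1,4.1,0])

```text
time_s: 1.15
tcp_pos: [0.542, 0.2212, 0.2184]
eef_rot: [0.131, 0.696, -0.133, 0.693]
ft_force: [0.1, 1.0, -0.6]
width: 0.0112
```

Request:
carry_out(moves=[-1,0,0,0,8.5,-1,0,0,0,8.5,-1,0,0,0,8.5,-1,0,0,0,8.5,-1,0,0,0,8.5])

```text
time_s: 1.65
tcp_pos: [0.5474, 0.2093, 0.217]
eef_rot: [0.376, 0.598, -0.382, 0.597]
ft_force: [-0.6, 0.0, 0.3]
width: 0.0005
```

```bash
python3 - <<'E'
from h import *
need([.53,.235,.22]);yaw([1,.08])
save(grab('wrist'),'w1')
E
```

```text
t 1.65 p [0.5474 0.2093 0.217 ] x [-0.006 -0.006 -1.   ] y [ 0.905  0.426 -0.007] F [-0.6  0.   0.3] w 0.0005 q [-0.69  0.36  0.32  1.71 -0.12  1.1   0.1 ]
tool shift cm [-0.31 -0.48 -3.06]
t 1.65 p [0.5474 0.2093 0.217 ] x [-0.006 -0.006 -1.   ] y [ 0.905  0.426 -0.007] F [-0.6  0.   0.3] w 0.0005 q [-0.69  0.36  0.32  1.71 -0.12  1.1   0.1 ]
world rot -20.635745338860772 spin 20.635745338860772
```

View pics/w1.png

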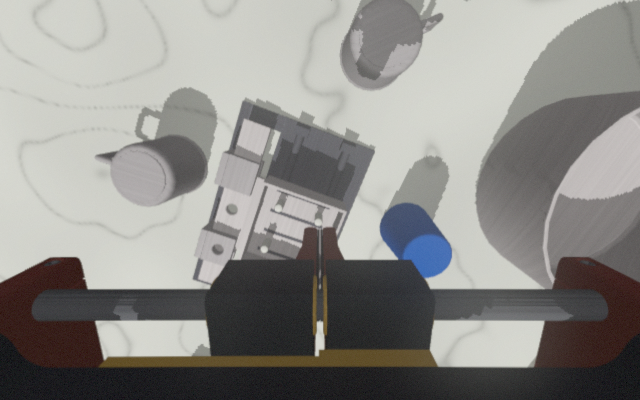

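Wrist view: tongue hole at about (232,209), drilled keeper hole at about (217,249), guide at (239,172). I'll enlarge to refine these.

```bash
python3 - <<'E'
from h import *
f=load('w1');save(f,'w1a',(180,90,340,290),3)
E
```

```text
(no output)
```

View pics/w1a.png

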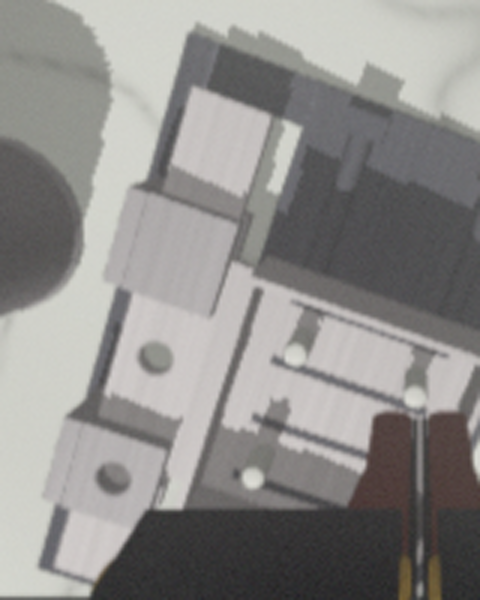

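Request:
carry_out(moves=[-1,0,0,-3,0,-1,0,0,0,7,-1,0,0,0,7,-1,0,0,0,6.5,-1,0,0,0,0])

```text
time_s: 2.2
tcp_pos: [0.5334, 0.2377, 0.2157]
eef_rot: [0.477, 0.519, -0.485, 0.518]
ft_force: [0.3, 0.6, 0.1]
width: 0.0006
```

```bash
python3 - <<'E'
from h import *
f=load('w1');f['T']
c=lambda u,v,z:atz(f,180+u/3-.33,90+v/3-.33,z).round(4)
print('tong',c(156,357,.032),'keep',c(113,474,.044),'guide',c(177,246,.044))
need([.53,.235,.22]);yaw([1,.08])
E
```

```text
tong [0.462  0.1323 0.032 ] keep [0.4657 0.0817 0.044 ] guide [0.4555 0.183  0.044 ]
t 2.2 p [0.5334 0.2377 0.2157] x [-0.007 -0.007 -1.   ] y [ 0.997  0.075 -0.008] F [0.3 0.6 0.1] w 0.0006 q [-0.79  0.36  0.38  1.72 -0.15  1.1  -0.29]
tool shift cm [-0.43 -0.37  0.25]
t 2.2 p [0.5334 0.2377 0.2157] x [-0.007 -0.007 -1.   ] y [ 0.997  0.075 -0.008] F [0.3 0.6 0.1] w 0.0006 q [-0.79  0.36  0.38  1.72 -0.15  1.1  -0.29]
world rot 0.2784874106937707 spin -0.2784874106937707
```

Request:
carry_out(moves=[-1,4,0,0,0,-1,4,0,0,0,-1,4,0,0,0,-1,3.5,0,0,0,-1,0,0,0,0])

```text
time_s: 2.7
tcp_pos: [0.5337, 0.2384, 0.0576]
eef_rot: [0.471, 0.526, -0.475, 0.525]
ft_force: [-0.8, -0.0, -0.0]
width: 0.0004
```

```bash
python3 - <<'E'
from h import *
need([.53,.205,.04]);yaw([1,.08])
save(grab('top'),'t2',(195,185,315,275),6.5)
save(grab('wrist'),'w2')
E
```

```text
t 2.7 p [0.5337 0.2384 0.0576] x [-0.004 -0.004 -1.   ] y [ 0.995  0.104 -0.004] F [-0.8 -0.  -0. ] w 0.0004 q [-0.74  0.55  0.32  1.86 -0.23  0.77 -0.19]
tool shift cm [ 1.78 -0.71  3.28]
t 2.7 p [0.5337 0.2384 0.0576] x [-0.004 -0.004 -1.   ] y [ 0.995  0.104 -0.004] F [-0.8 -0.  -0. ] w 0.0004 q [-0.74  0.55  0.32  1.86 -0.23  0.77 -0.19]
world rot -1.4240929651654426 spin 1.4240929651654426
```

View pics/w2.png

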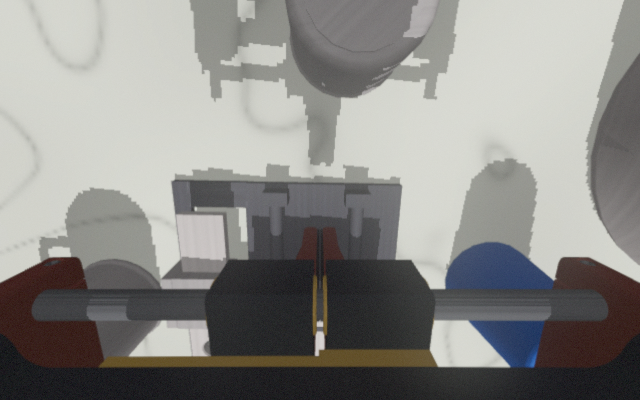

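Request:
carry_out(moves=[-1,1.7,0,0,1.2,-1,0,-0.3,1,0,-1,0,0,1,0,-1,0,0,0.5,0,-1,0,0,0,0])

```text
time_s: 3.3
tcp_pos: [0.5416, 0.2136, 0.0547]
eef_rot: [0.483, 0.519, -0.473, 0.523]
ft_force: [-0.4, -0.7, -0.1]
width: 0.0007
```

```bash
python3 - <<'E'
from h import *
need([.53,.205,.04]);yaw([1,.08])
E
```

```text
t 3.3 p [0.5416 0.2136 0.0547] x [ 0.014  0.006 -1.   ] y [0.996 0.086 0.015] F [-0.4 -0.7 -0.1] w 0.0007 q [-0.69  0.54  0.32  1.89 -0.24  0.74 -0.16]
tool shift cm [ 1.45 -1.25  0.77]
t 3.3 p [0.5416 0.2136 0.0547] x [ 0.014  0.006 -1.   ] y [0.996 0.086 0.015] F [-0.4 -0.7 -0.1] w 0.0007 q [-0.69  0.54  0.32  1.89 -0.24  0.74 -0.16]
world rot -0.38716830289493487 spin 0.38716830289493487
```

Request:
carry_out(moves=[-1,1.5,-1,0,0,-1,0.5,0,0,0,-1,0,0,0,0])

```text
time_s: 3.6
tcp_pos: [0.5342, 0.2131, 0.0372]
eef_rot: [0.485, 0.518, -0.471, 0.524]
ft_force: [-1.0, 0.9, 1.0]
width: 0.0002
```

```bash
python3 - <<'E'
from h import *
need([.53,.205,.04]);yaw([1,.08])
E
```

```text
t 3.6 p [0.5342 0.2131 0.0372] x [ 0.019  0.009 -1.   ] y [0.996 0.086 0.019] F [-1.   0.9  1. ] w 0.0002 q [-0.69  0.55  0.3   1.92 -0.25  0.69 -0.15]
tool shift cm [-0.29 -0.48  0.77]
t 3.6 p [0.5342 0.2131 0.0372] x [ 0.019  0.009 -1.   ] y [0.996 0.086 0.019] F [-1.   0.9  1. ] w 0.0002 q [-0.69  0.55  0.3   1.92 -0.25  0.69 -0.15]
world rot -0.36418250061144875 spin 0.36418250061144875
```

Request:
carry_out(moves=[-1,0,0,0.8,0,-1,0,0,0.8,0,-1,0,0,0.8,0,-1,0,0,0.8,0,-1,0,0,0.8,0])

```text
time_s: 4.1
tcp_pos: [0.5379, 0.1767, 0.0378]
eef_rot: [0.485, 0.521, -0.468, 0.524]
ft_force: [-0.7, 4.9, -2.3]
width: 0.0004
```

```bash
python3 - <<'E'
from h import *
need([.53,.15,.04])
save(grab('top'),'t3',(195,185,315,275),6.5)
E
```

```text
t 4.1 p [0.5379 0.1767 0.0378] x [ 0.019  0.015 -1.   ] y [0.996 0.092 0.02 ] F [-0.7  4.9 -2.3] w 0.0004 q [-0.62  0.54  0.3   1.94 -0.25  0.67 -0.08]
tool shift cm [-0.28 -1.03  2.58]
```

View pics/t3.png

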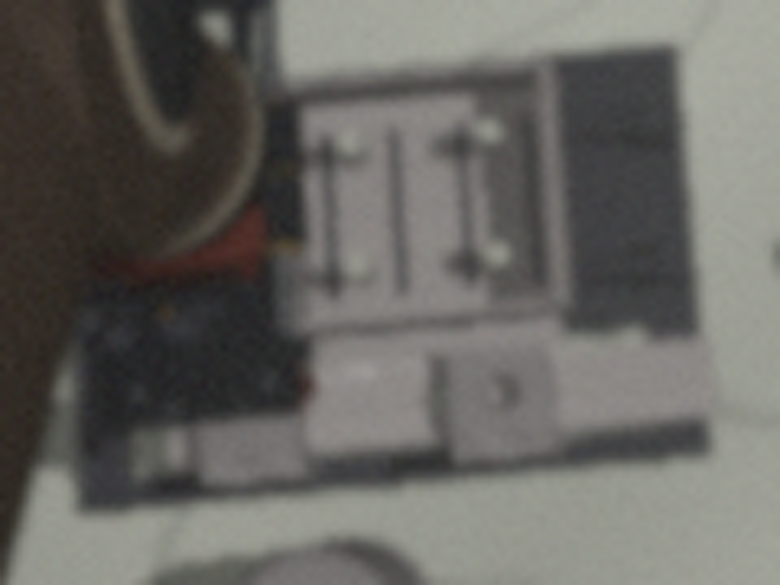

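Request:
carry_out(moves=[-1,0,0,0.7,0,-1,0,-0.2,0.7,0,-1,0,-0.2,0.7,0,-1,0,0,0,0])

```text
time_s: 4.55
tcp_pos: [0.5387, 0.1548, 0.0388]
eef_rot: [0.487, 0.52, -0.466, 0.524]
ft_force: [0.5, -0.8, 0.5]
width: 0.0003
```

```bash
python3 - <<'E'
from h import *
need([.53,.15,.04])
save(grab('top'),'t4',(195,185,315,275),6.5)
E
```

```text
t 4.55 p [0.5387 0.1548 0.0388] x [ 0.024  0.018 -1.   ] y [0.996 0.091 0.025] F [ 0.5 -0.8  0.5] w 0.0003 q [-0.59  0.53  0.29  1.96 -0.26  0.66 -0.04]
tool shift cm [-0.15 -0.91  0.39]
```

View pics/t4.png

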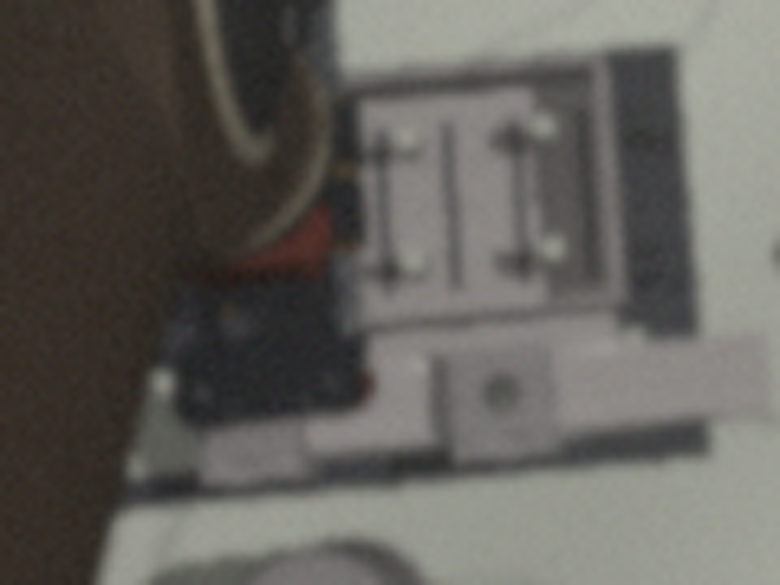

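```bash
cat > tr.py <<'E'
from h import *
def disp(n):
    a=load('top0')['frame'].astype(np.float32).mean(2);f=load(n);b=f['frame'].astype(np.float32).mean(2)
    S=4;up=lambda i:cv2.resize(cv2.GaussianBlur(i,(0,0),.7),None,fx=S,fy=S,interpolation=cv2.INTER_CUBIC)
    A=up(a[185:275,195:345]);B=up(b[185:275,195:345])
    out=[]
    for z,(x0,y0,x1,y1) in [(.05,(252,200,264,232)),(.062,(265,198,273,233))]:
        t=A[(y0-185)*S:(y1-185)*S,(x0-195)*S:(x1-195)*S]
        r=cv2.matchTemplate(B,t,cv2.TM_CCOEFF_NORMED);_,m,_,l=cv2.minMaxLoc(r)
        u0,v0=(x0+x1)/2,(y0+y1)/2;u1=u0+(l[0]/S+195-x0);v1=v0+(l[1]/S+185-y0)
        d=atz(f,u1,v1,z)-atz(f,u0,v0,z);out.append((round(m,2),d.round(4),np.hypot(*d[:2]).round(4)))
    print(n,out)
E
python3 - <<'E'
from tr import *
disp('t3');disp('t4')
E
```

```text
t3 [(0.96, array([ 0.0018, -0.0267, -0.    ]), np.float64(0.0268)), (0.99, array([ 0.0025, -0.0264,  0.    ]), np.float64(0.0265))]
t4 [(0.98, array([ 0.0044, -0.0482,  0.    ]), np.float64(0.0484)), (0.98, array([ 0.005 , -0.0476,  0.    ]), np.float64(0.0478))]
```

Request:
carry_out(moves=[-1,0,0,0.4,0,-1,0,0,0,0])

```text
time_s: 4.8
tcp_pos: [0.5392, 0.1512, 0.039]
eef_rot: [0.487, 0.52, -0.466, 0.524]
ft_force: [0.4, -0.0, 0.1]
width: 0.0004
```

```bash
python3 - <<'E'
from tr import *
need([.53,.15,.04])
save(grab('top'),'t5',(260,235,285,255),20)
disp('t5')
E
```

```text
t 4.8 p [0.5392 0.1512 0.039 ] x [ 0.024  0.018 -1.   ] y [0.995 0.091 0.025] F [ 0.4 -0.   0.1] w 0.0004 q [-0.58  0.53  0.29  1.96 -0.26  0.66 -0.03]
tool shift cm [-0.13 -0.92  0.04]
t5 [(0.97, array([ 0.0043, -0.0515,  0.    ]), np.float64(0.0516)), (0.98, array([ 0.0049, -0.0515,  0.    ]), np.float64(0.0517))]
```

View pics/t5.png

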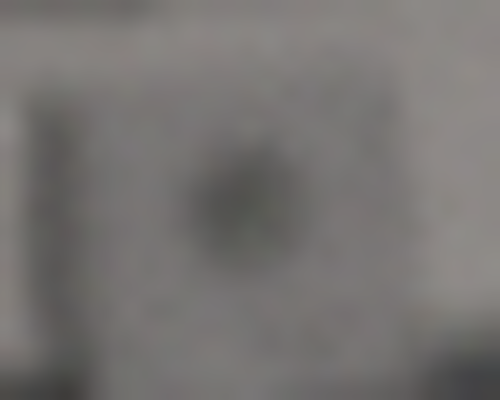

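```bash
python3 - <<'E'
from h import *
f=load('w2');print(np.round(f['hand_eye'],3))
s,M=st()
H=np.array(f['hand_eye'])
for z in (.12,.16):
    P=np.array([.465,.078,0.])-M@H[:3,3];P[2]=z
    T=np.eye(4);T[:3,:3]=M;T[:3,3]=P;f['T']=T@H;print(P,f['T'][:3,3],proj(f,[.465,.078,.044]))
    need(P)
E
```

```text
[[ 0.     0.263 -0.965 -0.162]
 [ 1.     0.001  0.001  0.   ]
 [ 0.001 -0.965 -0.263 -0.073]
 [ 0.     0.     0.     1.   ]]
t 4.85 p [0.5392 0.1513 0.039 ] x [ 0.024  0.018 -1.   ] y [0.995 0.092 0.025] F [0.4 1.  0.7] w 0.0004 q [-0.58  0.53  0.29  1.96 -0.26  0.66 -0.03]
[0.47510513 0.0078726  0.12      ] [0.465      0.078      0.28275665] [311.99263146 125.36784252]
t 4.85 p [0.5392 0.1513 0.039 ] x [ 0.024  0.018 -1.   ] y [0.995 0.092 0.025] F [0.4 1.  0.7] w 0.0004 q [-0.58  0.53  0.29  1.96 -0.26  0.66 -0.03]
tool shift cm [-8.51 -7.49 13.56]
[0.47510513 0.0078726  0.16      ] [0.465      0.078      0.32275665] [311.99263146 125.36784252]
t 4.85 p [0.5392 0.1513 0.039 ] x [ 0.024  0.018 -1.   ] y [0.995 0.092 0.025] F [0.4 1.  0.7] w 0.0004 q [-0.58  0.53  0.29  1.96 -0.26  0.66 -0.03]
tool shift cm [-12.51  -7.39  13.5 ]
```

Request:
carry_out(moves=[-1,0,0,-1,0,-1,-2,0,-0.3,0,-1,-4,0,0,0,-1,-4,0,0,0,-1,-3,0,0,0])

```text
time_s: 5.35
tcp_pos: [0.5318, 0.1626, 0.1685]
eef_rot: [0.483, 0.521, -0.47, 0.523]
ft_force: [-0.0, -0.4, 0.2]
width: 0.0
```

Request:
carry_out(moves=[-1,0,-2.2,4.3,0,-1,0,-2.2,4.3,0,-1,0,-2.2,4.3,0,-1,0,0,1,0,-1,0,0,0,0])

```text
time_s: 5.85
tcp_pos: [0.4813, 0.0186, 0.1717]
eef_rot: [0.486, 0.52, -0.465, 0.527]
ft_force: [0.7, 0.4, 0.3]
width: 0.0004
```

```bash
python3 - <<'E'
from h import *
need([.475,.008,.15])
f=grab('wrist');save(f,'w3');print(f['T'][:3,3])
E
```

```text
t 5.85 p [0.4813 0.0186 0.1717] x [ 0.026  0.016 -1.   ] y [0.995 0.096 0.028] F [0.7 0.4 0.3] w 0.0004 q [-0.5   0.21  0.43  2.04 -0.13  0.89  0.1 ]
tool shift cm [ 2.13 -0.79  1.02]
[0.47039613 0.08907211 0.33418755]
```

View pics/w3.png

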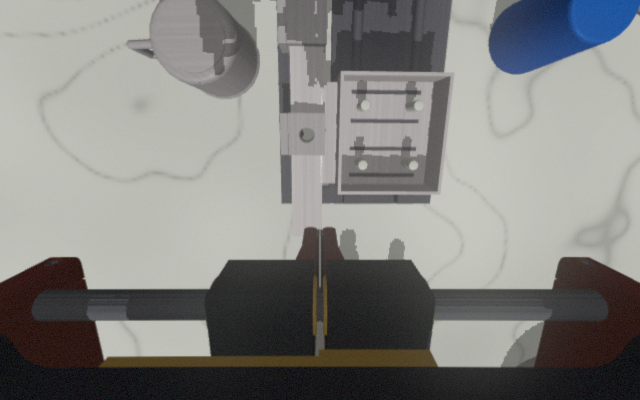

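```bash
python3 - <<'E'
from h import *
f=load('w3');save(f,'w3a',(270,100,340,170),10)
print(f['T'][:3,3], proj(f,f['T'][:3,3]-[0,0,.3]))
E
```

```text
[0.47039613 0.08907211 0.33418755] [311.27382776 124.49311884]
```

View pics/w3a.png

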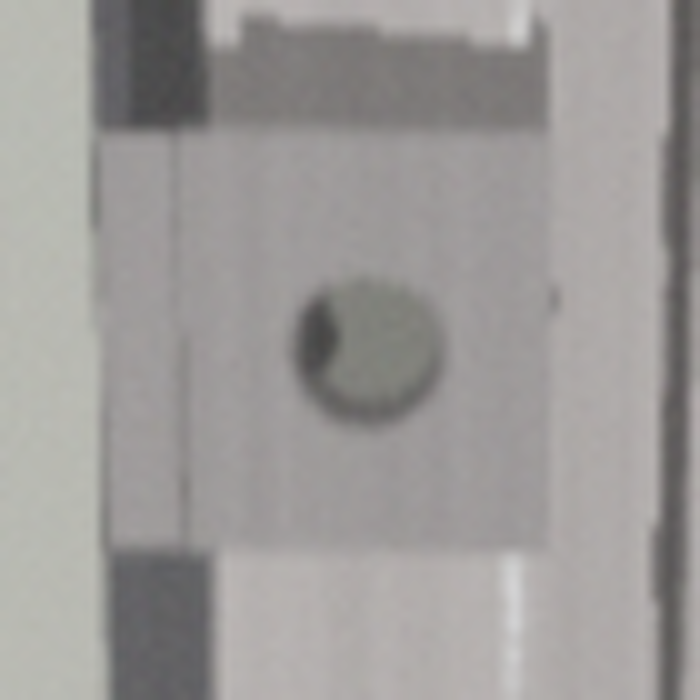

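Looking through the keeper hole, I see the counter as a clean disc, and the small offset of the lower ring matches the parallax, so the tray is aligned. Next I'll look at the pin.

```bash
python3 - <<'E'
from h import *
f=load('w3');print('keeper',atz(f,306.5,134.75,.044))
need([.55,-.275,.20]);yaw([.986,-.168])
E
```

```text
keeper [0.46663395 0.07903138 0.044     ]
t 5.9 p [0.4811 0.0191 0.1715] x [ 0.026  0.015 -1.   ] y [0.995 0.097 0.027] F [-1.  -0.1 -0.9] w 0.0003 q [-0.5   0.21  0.43  2.04 -0.13  0.89  0.1 ]
tool shift cm [-3.12  4.08 29.9 ]
t 5.9 p [0.4811 0.0191 0.1715] x [ 0.026  0.015 -1.   ] y [0.995 0.097 0.027] F [-1.  -0.1 -0.9] w 0.0003 q [-0.5   0.21  0.43  2.04 -0.13  0.89  0.1 ]
world rot -15.225550952307785 spin 15.225550952307785
```

Request:
carry_out(moves=[-0.1,-0.6,0.7,4.8,0,-0.1,-0.6,0.7,4.8,0,-0.1,-0.6,0.7,4.8,0,-0.1,-0.6,0.7,4.8,0,-0.1,-0.6,0.7,4.8,0])

```text
time_s: 6.4
tcp_pos: [0.5481, -0.2051, 0.198]
eef_rot: [0.479, 0.529, -0.457, 0.532]
ft_force: [1.6, -1.1, 0.6]
width: 0.0369
```

Request:
carry_out(moves=[-0.1,0,0.6,4.5,0,-0.1,0,0,1,0,-0.1,0,0,0,8,-0.1,0,0,0,8,-0.1,0,0,0,0])

```text
time_s: 6.9
tcp_pos: [0.5679, -0.2599, 0.1943]
eef_rot: [0.548, 0.459, -0.528, 0.458]
ft_force: [-0.0, 0.4, -0.0]
width: 0.0395
```

```bash
python3 - <<'E'
from h import *
need([.545,-.205,.2]);yaw([.986,-.168])
f=grab('wrist');save(f,'w4');print(f['T'][:3,3])
E
```

```text
t 6.9 p [ 0.5679 -0.2599  0.1943] x [ 0.021  0.018 -1.   ] y [ 0.987 -0.159  0.018] F [-0.   0.4 -0. ] w 0.0395 q [-0.05  0.47  0.59  1.67 -0.32  1.08  0.48]
tool shift cm [-0.51 -3.13 -5.07]
t 6.9 p [ 0.5679 -0.2599  0.1943] x [ 0.021  0.018 -1.   ] y [ 0.987 -0.159  0.018] F [-0.   0.4 -0. ] w 0.0395 q [-0.05  0.47  0.59  1.67 -0.32  1.08  0.48]
world rot -0.49093775992642463 spin 0.49093775992642463
[ 0.57627001 -0.19047057  0.35747491]
```

View pics/w4.png

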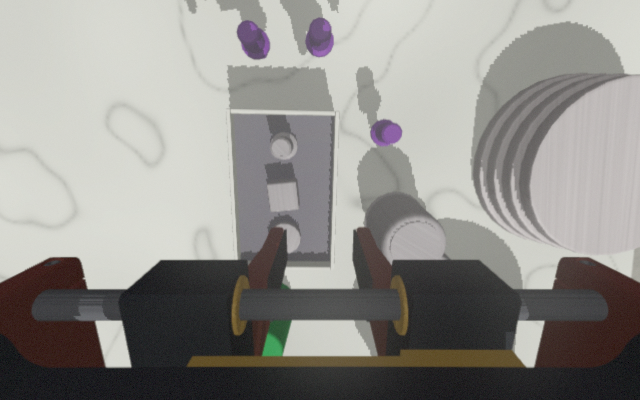

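```bash
python3 - <<'E'
from h import *
f=load('w4');save(f,'w4a',(225,105,345,225),6)
E
```

```text
(no output)
```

View pics/w4a.png

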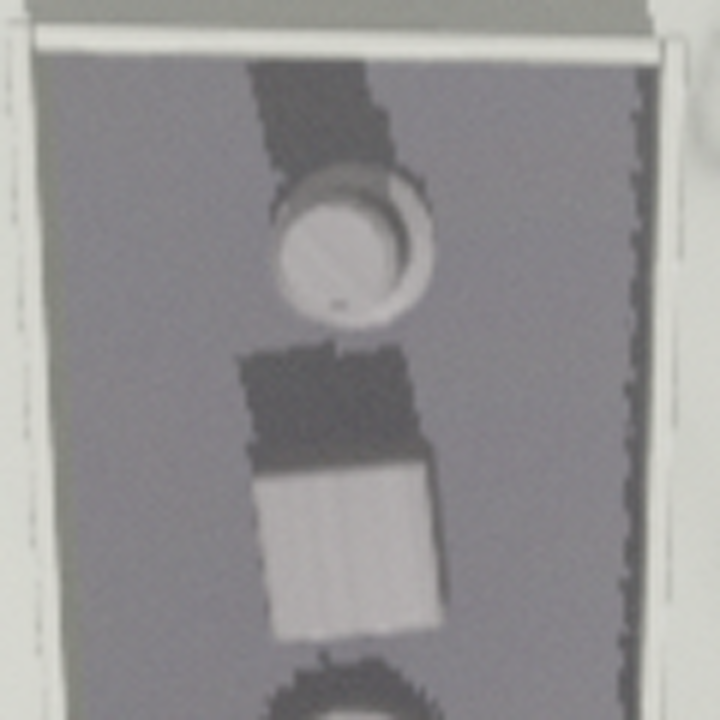

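```bash
python3 - <<'E'
from h import *
f=load('w4');c=lambda u,v,z:atz(f,225+u/6-.42,105+v/6-.42,z).round(4)
print(c(338,250,.086),c(355,247,.053),'block',c(350,550,.07))
need([*c(345,248,.07)[:2],.2])
E
```

```text
[ 0.5434 -0.2023  0.086 ] [ 0.5423 -0.2037  0.053 ] block [ 0.5338 -0.2523  0.07  ]
t 6.95 p [ 0.568  -0.2594  0.1943] x [ 0.021  0.019 -1.   ] y [ 0.988 -0.154  0.018] F [ 0.1 -0.1 -0.6] w 0.0398 q [-0.05  0.47  0.58  1.67 -0.32  1.08  0.48]
tool shift cm [-0.52 -3.37 -5.2 ]
```

Request:
carry_out(moves=[-0.1,0,-1.7,-2.6,0,-0.1,0,-1.7,-2.6,0,-0.1,3,0,0,0.5,-0.1,3,0,0,0,-0.1,0,0,0,0])

```text
time_s: 7.45
tcp_pos: [0.5463, -0.1909, 0.1333]
eef_rot: [0.542, 0.467, -0.521, 0.466]
ft_force: [0.4, 0.8, 0.6]
width: 0.0397
```

```bash
python3 - <<'E'
from h import *
need([.543,-.203,.055]);yaw([.986,-.168])
f=grab('wrist');save(f,'w5')
E
```

```text
t 7.45 p [ 0.5463 -0.1909  0.1333] x [ 0.022  0.021 -1.   ] y [ 0.991 -0.131  0.019] F [0.4 0.8 0.6] w 0.0397 q [-0.14  0.46  0.55  1.85 -0.33  0.91  0.43]
tool shift cm [ 7.79 -0.32  1.43]
t 7.45 p [ 0.5463 -0.1909  0.1333] x [ 0.022  0.021 -1.   ] y [ 0.991 -0.131  0.019] F [0.4 0.8 0.6] w 0.0397 q [-0.14  0.46  0.55  1.85 -0.33  0.91  0.43]
world rot -2.157900396621912 spin 2.157900396621912
```

View pics/w5.png

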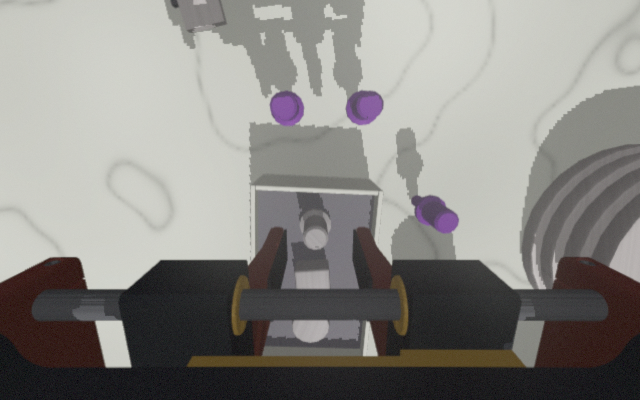

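```bash
python3 - <<'E'
from h import *
f=load('w5');save(f,'w5a',(270,180,370,270),7);print(dep(f,316,238))
E
```

```text
[ 0.54284925 -0.20326781  0.08605848]
```

View pics/w5a.png

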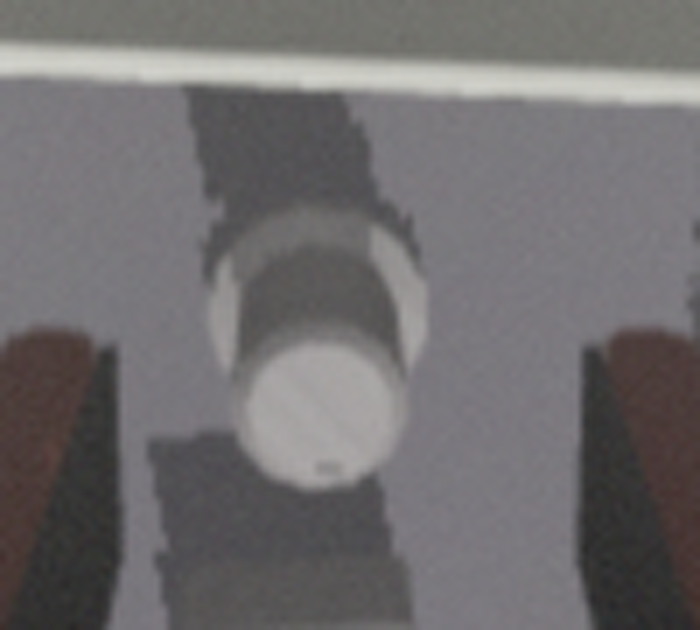

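Request:
carry_out(moves=[-0.1,0,-0.3,1.4,2,-0.1,0,0,0.2,0,-0.1,2,0,0,0,-0.1,0,0,0,0])

```text
time_s: 7.9
tcp_pos: [0.5449, -0.2103, 0.1196]
eef_rot: [0.552, 0.454, -0.527, 0.459]
ft_force: [-0.2, -0.1, 0.2]
width: 0.0394
```

```bash
python3 - <<'E'
from h import *
need([.5428,-.2033,.055]);yaw([.986,-.168])
E
```

```text
t 7.9 p [ 0.5449 -0.2103  0.1196] x [ 0.031  0.018 -0.999] y [ 0.986 -0.167  0.028] F [-0.2 -0.1  0.2] w 0.0394 q [-0.11  0.48  0.55  1.85 -0.36  0.88  0.45]
tool shift cm [ 6.46 -0.51 -0.5 ]
t 7.9 p [ 0.5449 -0.2103  0.1196] x [ 0.031  0.018 -0.999] y [ 0.986 -0.167  0.028] F [-0.2 -0.1  0.2] w 0.0394 q [-0.11  0.48  0.55  1.85 -0.36  0.88  0.45]
world rot -0.0758805908154443 spin 0.0758805908154443
```

Request:
carry_out(moves=[-0.1,1,-0.4,-0.5,0,-0.1,1.5,0,0,0,-0.1,0,0,0,0])

```text
time_s: 8.2
tcp_pos: [0.5436, -0.2052, 0.0956]
eef_rot: [0.553, 0.453, -0.527, 0.459]
ft_force: [-0.2, -0.1, -0.8]
width: 0.0393
```

```bash
python3 - <<'E'
from h import *
need([.5428,-.2033,.055])
E
```

```text
t 8.2 p [ 0.5436 -0.2052  0.0956] x [ 0.035  0.017 -0.999] y [ 0.985 -0.168  0.031] F [-0.2 -0.1 -0.8] w 0.0393 q [-0.1   0.5   0.53  1.88 -0.38  0.82  0.46]
tool shift cm [ 4.05 -0.24 -0.08]
```

Request:
carry_out(moves=[-0.1,1.5,-0.2,-0.1,0,-0.1,1.5,0,0,0,-0.1,0.9,0,0,0,-0.1,0,0,0,0])

```text
time_s: 8.6
tcp_pos: [0.5439, -0.2032, 0.0549]
eef_rot: [0.553, 0.453, -0.526, 0.46]
ft_force: [-0.6, 0.3, 0.4]
width: 0.0394
```

```bash
python3 - <<'E'
from h import *
need([.5428,-.2033,.055])
E
```

```text
t 8.6 p [ 0.5439 -0.2032  0.0549] x [ 0.035  0.017 -0.999] y [ 0.985 -0.167  0.032] F [-0.6  0.3  0.4] w 0.0394 q [-0.07  0.56  0.49  1.91 -0.42  0.74  0.5 ]
tool shift cm [-0.01 -0.1   0.03]
```

Request:
carry_out(moves=[-1,0,0,0,0,-1,0,0,0,0,-1,0,0,0,0,-1,0,0,0,0], squeeze=35)

```text
time_s: 9.0
tcp_pos: [0.544, -0.2037, 0.0558]
eef_rot: [0.553, 0.453, -0.527, 0.46]
ft_force: [-0.6, -0.4, -0.9]
width: 0.0197
```

Request:
carry_out(moves=[-1,-1.5,0,0,0,-1,-2.5,0,0,0,-1,-3,0,0,0,-1,-4,0,0,0,-1,-2,0,0,0])

```text
time_s: 9.5
tcp_pos: [0.5377, -0.2062, 0.1918]
eef_rot: [0.553, 0.453, -0.528, 0.459]
ft_force: [0.6, -0.0, -0.5]
width: 0.0192
```

```bash
python3 - <<'E'
from h import *
need([.5428,-.2033,.18])
save(grab('wrist'),'w6');save(grab('scene'),'s6',(120,120,310,300),4)
E
```

```text
t 9.5 p [ 0.5377 -0.2062  0.1918] x [ 0.032  0.017 -0.999] y [ 0.985 -0.169  0.029] F [ 0.6 -0.  -0.5] w 0.0192 q [-0.16  0.38  0.6   1.81 -0.28  1.01  0.38]
tool shift cm [ 1.2   0.42 -0.35]
```

View pics/w6.png

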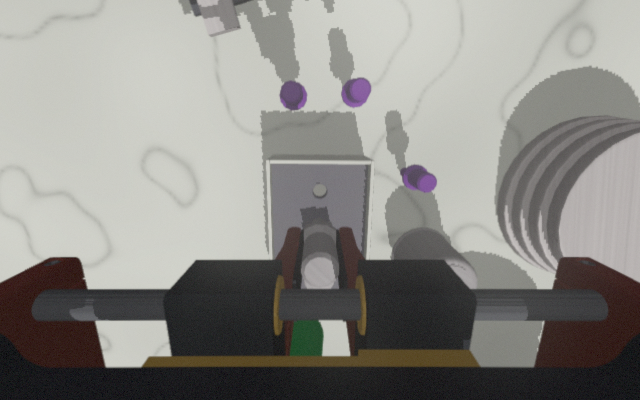

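View pics/s6.png

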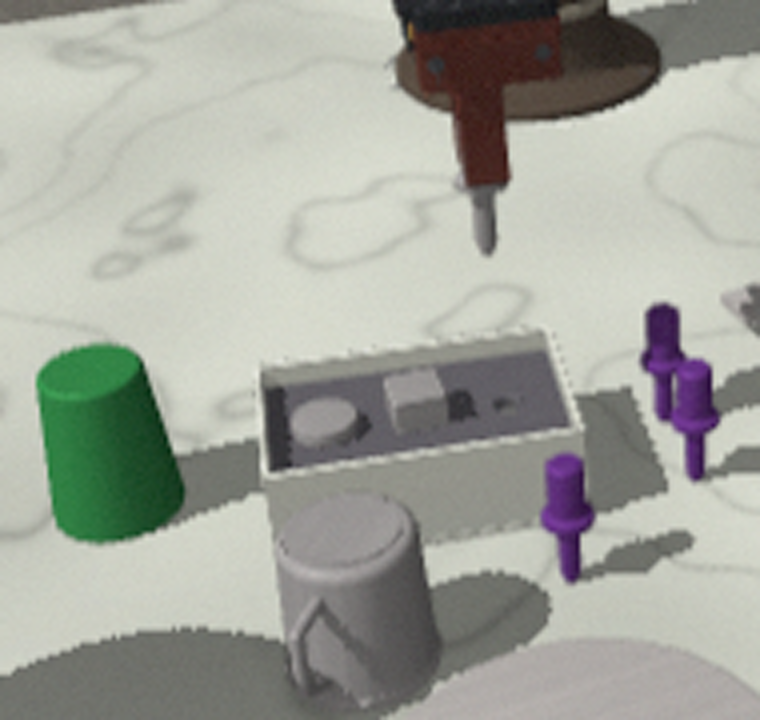

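The pin is held and the other two stoppers are still in the tub. Next I'll check the wrist camera against the empty tub hole and plan the carry.

```bash
python3 - <<'E'
from h import *
f=load('w6');print(atz(f,319.6,189.5,.048), dep(f,300,200)[2])
need([.467,.079,.19]);yaw([1,.082])
E
```

```text
[ 0.54255883 -0.20213237  0.048     ] 0.046825774047541624
t 9.6 p [ 0.5385 -0.2063  0.192 ] x [ 0.035  0.017 -0.999] y [ 0.985 -0.168  0.031] F [ 0.  -0.1 -2.2] w 0.0195 q [-0.16  0.38  0.6   1.81 -0.28  1.01  0.39]
tool shift cm [  0.43 -11.86 -26.91]
t 9.6 p [ 0.5385 -0.2063  0.192 ] x [ 0.035  0.017 -0.999] y [ 0.985 -0.168  0.031] F [ 0.  -0.1 -2.2] w 0.0195 q [-0.16  0.38  0.6   1.81 -0.28  1.01  0.39]
world rot 14.390567326347238 spin -14.390567326347238
```

Request:
carry_out(moves=[-1,0,-1.8,-4.1,0,-1,0,-1.8,-4.1,0,-1,0,-1.8,-4.1,0,-1,0,-1.8,-4.1,0,-1,0,-1.8,-4.1,0])

```text
time_s: 10.1
tcp_pos: [0.4829, 0.01, 0.1936]
eef_rot: [0.556, 0.447, -0.53, 0.458]
ft_force: [1.1, 0.8, -0.8]
width: 0.0196
```

Request:
carry_out(moves=[-1,0,-1.3,-2.5,0,-1,0,0,0,-5,-1,0,0,0,-5,-1,0,0,0,-4.4,-1,0,0,0,0])

```text
time_s: 10.6
tcp_pos: [0.4697, 0.0468, 0.1921]
eef_rot: [0.489, 0.517, -0.464, 0.527]
ft_force: [-0.7, 0.7, -1.2]
width: 0.0195
```

```bash
python3 - <<'E'
from h import *
need([.467,.079,.14]);yaw([1,.082])
f=grab('wrist');save(f,'w7')
E
```

```text
t 10.6 p [0.4697 0.0468 0.1921] x [ 0.034  0.015 -0.999] y [0.995 0.091 0.035] F [-0.7  0.7 -1.2] w 0.0195 q [-0.63  0.16  0.49  2.04 -0.11  0.92  0.01]
tool shift cm [ 5.25 -0.16 -3.17]
t 10.6 p [0.4697 0.0468 0.1921] x [ 0.034  0.015 -0.999] y [0.995 0.091 0.035] F [-0.7  0.7 -1.2] w 0.0195 q [-0.63  0.16  0.49  2.04 -0.11  0.92  0.01]
world rot -0.525088453409964 spin 0.525088453409964
```

View pics/w7.png

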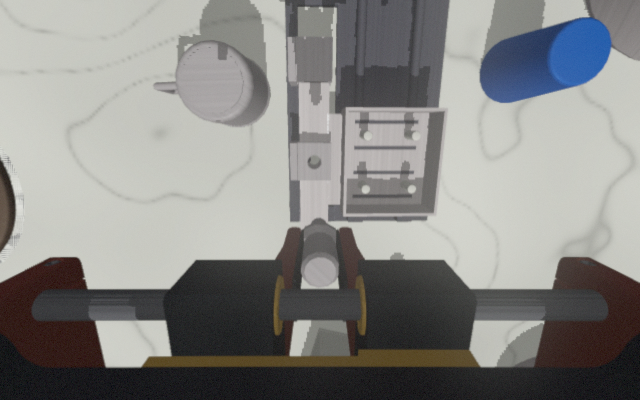

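```bash
python3 - <<'E'
from h import *
f=load('w7');save(f,'w7a',(275,135,365,245),6.5)
E
```

```text
(no output)
```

View pics/w7a.png

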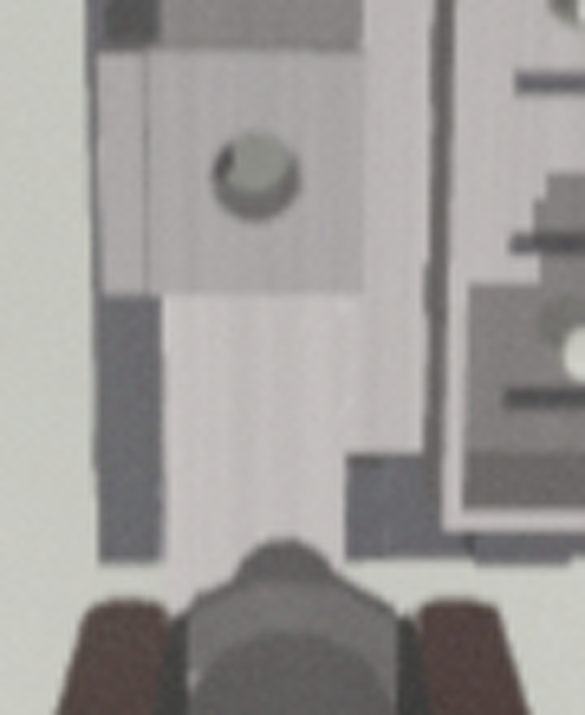

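```bash
python3 - <<'E'
from h import *
f=load('w7');H=np.array(f['hand_eye']);T=f['T']@np.linalg.inv(H)
print('hole',atz(f,314.1,161.7,.044))
for d in (.04,.044,.048): print(proj(f,T[:3,3]+d*T[:3,0]), (T[:3,3]+d*T[:3,0]).round(4))
print('pix in tool frame')
E
```

```text
hole [0.46645901 0.07939751 0.044     ]
[319.06273511 224.04852582] [0.471  0.0474 0.1522]
[319.07249149 222.21202227] [0.4712 0.0475 0.1482]
[319.08190766 220.43953414] [0.4713 0.0475 0.1442]
pix in tool frame
```

```bash
python3 - <<'E'
from h import *
need([.4658,.0783,.115])
E
```

```text
t 10.65 p [0.4696 0.0467 0.1921] x [ 0.034  0.015 -0.999] y [0.995 0.088 0.035] F [-0.3 -0.4 -1.5] w 0.0193 q [-0.63  0.16  0.49  2.04 -0.11  0.92  0.01]
tool shift cm [ 7.74 -0.37 -3.09]
```

Request:
carry_out(moves=[-1,0,-0.2,-1.5,0,-1,1.5,0,-1.5,0,-1,2,0,0,0,-1,2,0,0,0,-1,0,0,0,0])

```text
time_s: 11.15
tcp_pos: [0.4671, 0.0772, 0.1361]
eef_rot: [0.494, 0.512, -0.469, 0.523]
ft_force: [-0.5, -0.3, -0.6]
width: 0.0197
```

```bash
python3 - <<'E'
from h import *
need([.4658,.0783,.105]);yaw([1,.082])
E
```

```text
t 11.15 p [0.4671 0.0772 0.1361] x [ 0.035  0.016 -0.999] y [0.997 0.072 0.036] F [-0.5 -0.3 -0.6] w 0.0197 q [-0.65  0.25  0.46  2.1  -0.16  0.78 -0.02]
tool shift cm [ 3.11 -0.23 -0.08]
t 11.15 p [0.4671 0.0772 0.1361] x [ 0.035  0.016 -0.999] y [0.997 0.072 0.036] F [-0.5 -0.3 -0.6] w 0.0197 q [-0.65  0.25  0.46  2.1  -0.16  0.78 -0.02]
world rot 0.5334539240991063 spin -0.5334539240991063
```

Request:
carry_out(moves=[-1,1.2,-0.2,-0.1,0,-1,1.2,0,0,0,-1,0.4,0,0,0,-1,0,0,0,0])

```text
time_s: 11.55
tcp_pos: [0.4671, 0.0776, 0.1087]
eef_rot: [0.496, 0.51, -0.47, 0.522]
ft_force: [-0.7, -0.6, -0.8]
width: 0.0191
```

```bash
python3 - <<'E'
from h import *
need([.4658,.0783,.105])
save(grab('wrist'),'w8',(260,150,380,270),6)
save(grab('scene'),'s8',(310,130,400,220),7)
save(grab('top'),'t8',(235,215,305,275),8)
E
```

```text
t 11.55 p [0.4671 0.0776 0.1087] x [ 0.037  0.016 -0.999] y [0.997 0.066 0.037] F [-0.7 -0.6 -0.8] w 0.0191 q [-0.63  0.29  0.44  2.13 -0.2   0.72  0.01]
tool shift cm [ 0.36 -0.14 -0.07]
```

View pics/w8.png

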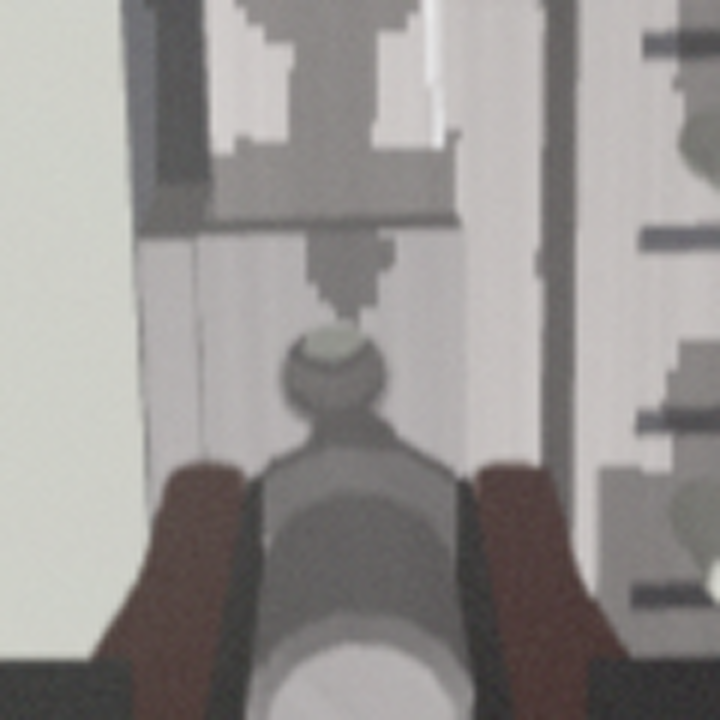

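View pics/s8.png

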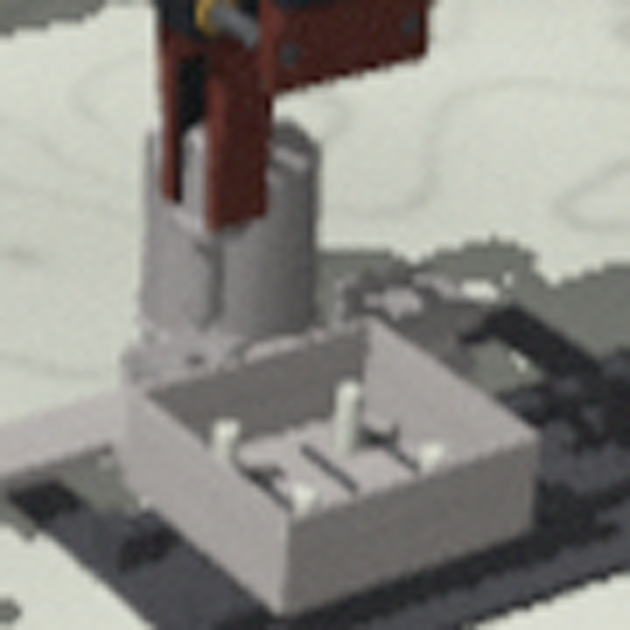

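```bash
python3 - <<'E'
from h import *
f=load('w8');H=np.array(f['hand_eye']);T=f['T']@np.linalg.inv(H)
print('hole',atz(f,315.2,212.1,.044))
cr=lambda P:((proj(f,P)-[260,150]+.42)*6).round(0)
tip=T[:3,3]+.048*T[:3,0]
print('tip',tip,cr(tip),'farrim',cr(tip-T[:3,2]*.003),'shank7 up rim',cr(tip-.007*T[:3,0]-T[:3,2]*.006),'flange rim', cr(T[:3,3]+.007*T[:3,0]-T[:3,2]*.014))
print('shank sides',cr(tip-.007*T[:3,0]-T[:3,1]*.006),cr(tip-.007*T[:3,0]+T[:3,1]*.006))
save(f,'w8b',(300,195,340,235),16)
E
```

```text
hole [0.46619756 0.07976742 0.044     ]
tip [0.46889836 0.07834774 0.06069025] [357. 425.] farrim [357. 403.] shank7 up rim [357. 398.] flange rim [357. 428.]
shank sides [308. 444.] [406. 444.]
```

View pics/w8b.png

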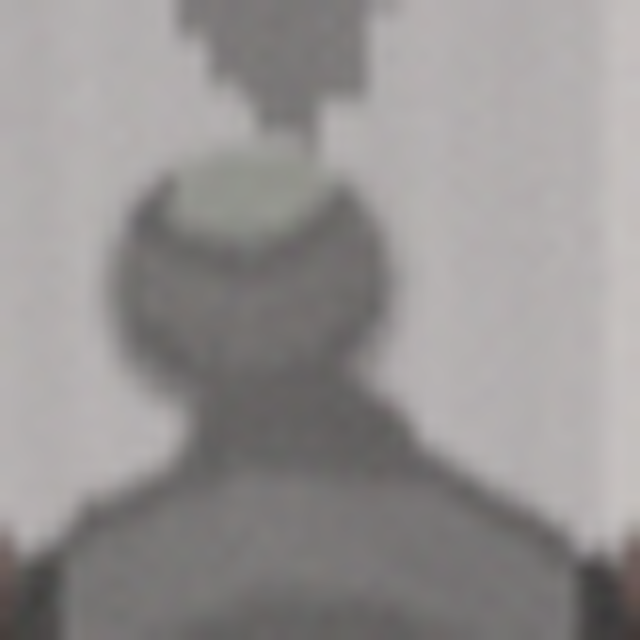

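View pics/t8.png

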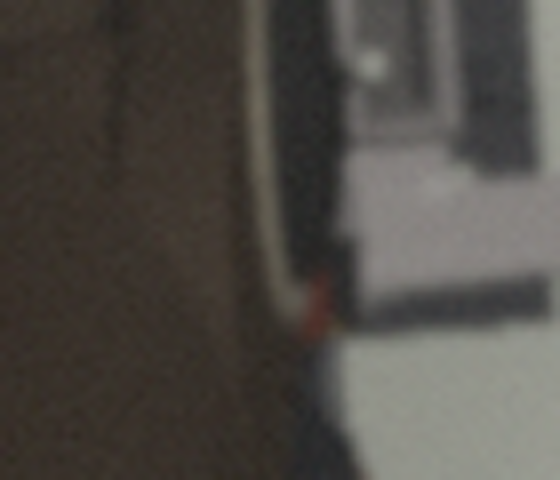

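```bash
python3 - <<'E'
from h import *
f=load('w8');H=np.array(f['hand_eye']);T=f['T']@np.linalg.inv(H)
cr=lambda P:((proj(f,P)-[260,150]+.42)*6).round(0)
g=lambda x,y,z:cr(T[:3,3]+T[:3,:3]@np.array([x,y,z])/1000)
print('finger tips far edge',g(0,-17,-10),g(0,17,-10), 'inner', g(0,-10,-10),g(0,10,-10))
print('knob top rim centre',g(-31,0,0),g(-31,0,-10),'flange L/R',g(2,-14,0),g(2,14,0),g(2,0,-14))
E
```

```text
finger tips far edge [184. 490.] [529. 490.] inner [255. 490.] [458. 490.]
knob top rim centre [356. 740.] [356. 630.] flange L/R [218. 576.] [495. 575.] [356. 445.]
```

Request:
carry_out(moves=[-1,0,-0.2,-0.13,0,-1,0,0,0,0])

```text
time_s: 11.9
tcp_pos: [0.4658, 0.0791, 0.11]
eef_rot: [0.497, 0.51, -0.469, 0.522]
ft_force: [-0.3, 0.2, -0.6]
width: 0.0191
```

```bash
python3 - <<'E'
from h import *
need([.4652,.079,.094])
E
```

```text
t 11.9 p [0.4658 0.0791 0.11  ] x [ 0.039  0.017 -0.999] y [0.997 0.066 0.04 ] F [-0.3  0.2 -0.6] w 0.0191 q [-0.64  0.29  0.44  2.13 -0.2   0.72 -0.  ]
tool shift cm [ 1.6  -0.12  0.03]
```

Request:
carry_out(moves=[-1,0.8,-0.1,0,0,-1,0.8,-0.03,0,0,-1,0,0,0,0])

```text
time_s: 12.2
tcp_pos: [0.4652, 0.0797, 0.0931]
eef_rot: [0.497, 0.51, -0.469, 0.522]
ft_force: [-1.2, -1.0, -1.6]
width: 0.0191
```

```bash
python3 - <<'E'
from h import *
need([.4652,.079,.080])
save(grab('wrist'),'w9',(270,180,370,270),7)
E
```

```text
t 12.2 p [0.4652 0.0797 0.0931] x [ 0.04   0.018 -0.999] y [0.997 0.066 0.041] F [-1.2 -1.  -1.6] w 0.0191 q [-0.62  0.31  0.43  2.15 -0.22  0.67  0.02]
tool shift cm [ 1.31 -0.06  0.09]
```

View pics/w9.png

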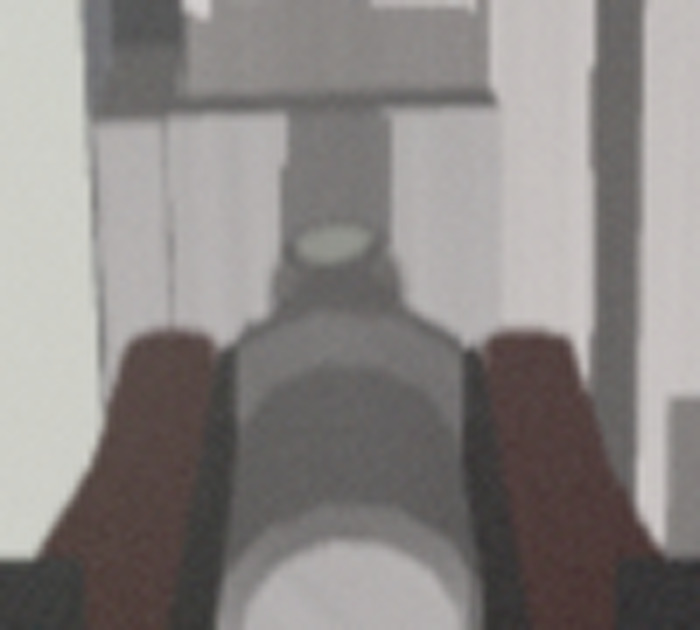

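Request:
carry_out(moves=[-1,0.6,-0.08,0,0,-1,0.6,-0.02,0,0,-1,0,0,0,0])

```text
time_s: 12.55
tcp_pos: [0.4649, 0.0798, 0.0803]
eef_rot: [0.497, 0.51, -0.469, 0.522]
ft_force: [0.4, 0.7, 0.0]
width: 0.0191
```

```bash
python3 - <<'E'
from h import *
need([.4652,.079,.070])
save(grab('wrist'),'w10',(270,180,370,270),7)
E
```

```text
t 12.55 p [0.4649 0.0798 0.0803] x [ 0.04   0.017 -0.999] y [0.997 0.066 0.041] F [0.4 0.7 0. ] w 0.0191 q [-0.61  0.34  0.42  2.16 -0.24  0.64  0.04]
tool shift cm [ 1.03 -0.01  0.09]
```

View pics/w10.png

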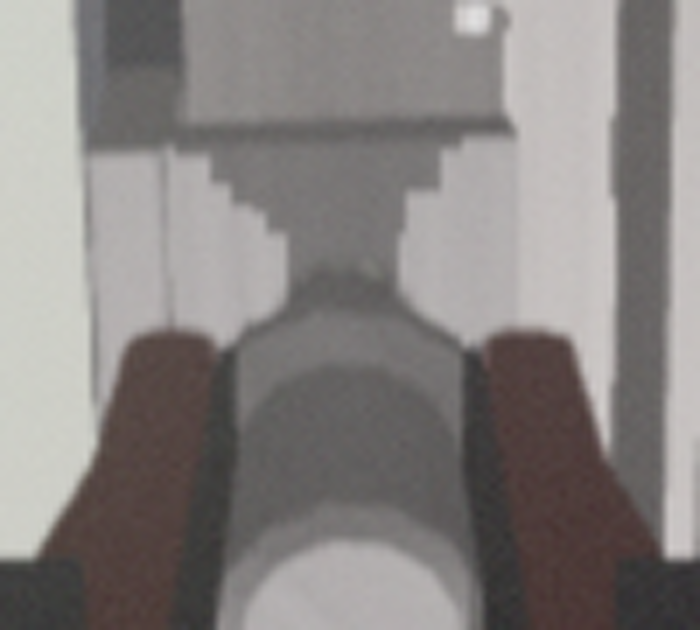

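Request:
carry_out(moves=[-1,0.6,-0.02,0,0,-1,0.5,-0.02,0,0,-1,0,0,0,0])

```text
time_s: 12.9
tcp_pos: [0.4653, 0.0799, 0.0688]
eef_rot: [0.497, 0.51, -0.469, 0.522]
ft_force: [-0.4, -0.5, -0.7]
width: 0.0194
```

```bash
python3 - <<'E'
from h import *
need([.4652,.079,.052])
E
```

```text
t 12.9 p [0.4653 0.0799 0.0688] x [ 0.041  0.017 -0.999] y [0.997 0.066 0.042] F [-0.4 -0.5 -0.7] w 0.0194 q [-0.6   0.36  0.41  2.17 -0.26  0.61  0.05]
tool shift cm [ 1.67 -0.09  0.12]
```

Request:
carry_out(moves=[-1,0.5,-0.05,0.03,0,-1,0.4,-0.02,0,0,-1,0,0,0,0])

```text
time_s: 13.2
tcp_pos: [0.4661, 0.0799, 0.0593]
eef_rot: [0.498, 0.509, -0.468, 0.523]
ft_force: [1.3, 0.2, -2.6]
width: 0.0189
```

```bash
python3 - <<'E'
from h import *
need([.4652,.079,.052])
E
```

```text
t 13.2 p [0.4661 0.0799 0.0593] x [ 0.043  0.018 -0.999] y [0.997 0.066 0.044] F [ 1.3  0.2 -2.6] w 0.0189 q [-0.59  0.38  0.4   2.17 -0.27  0.59  0.07]
tool shift cm [ 0.73 -0.13  0.1 ]
```

Request:
carry_out(moves=[-1,0.5,-0.05,0.03,0,-1,0.3,-0.02,0,0,-1,0,0,0,0], squeeze=50)

```text
time_s: 13.5
tcp_pos: [0.4663, 0.0801, 0.0516]
eef_rot: [0.498, 0.509, -0.468, 0.523]
ft_force: [-0.5, 0.4, 4.0]
width: 0.0191
```

```bash
python3 - <<'E'
from h import *
need([.4652,.079,.0515])
save(grab('wrist'),'w11',(270,180,370,270),7)
save(grab('scene'),'s11',(310,130,400,220),7)
E
```

```text
t 13.5 p [0.4663 0.0801 0.0516] x [ 0.044  0.019 -0.999] y [0.997 0.066 0.045] F [-0.5  0.4  4. ] w 0.0191 q [-0.58  0.39  0.39  2.18 -0.28  0.57  0.08]
tool shift cm [-0.   -0.12  0.1 ]
```

View pics/s11.png

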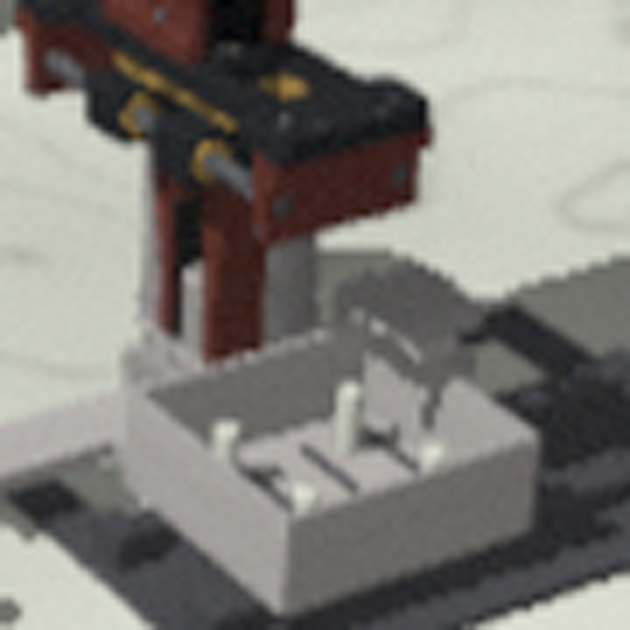

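View pics/w11.png

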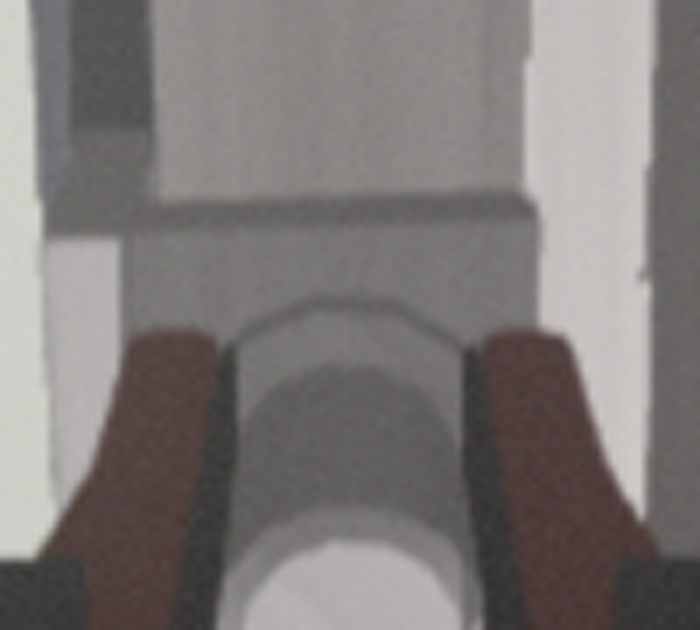

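Request:
carry_out(moves=[-1,0.3,0,0,0,-1,0.3,0,0,0])

```text
time_s: 13.8
tcp_pos: [0.4667, 0.0801, 0.051]
eef_rot: [0.5, 0.51, -0.467, 0.521]
ft_force: [-21.4, -5.2, 71.2]
width: 0.0192
```

Request:
carry_out(moves=[-1,-0.05,0,0,0,-0.42,0,0,0,0,-0.42,0,0,0,0])

```text
time_s: 14.1
tcp_pos: [0.4662, 0.0799, 0.0525]
eef_rot: [0.5, 0.51, -0.467, 0.521]
ft_force: [-0.3, -0.9, -1.1]
width: 0.0256
```

```bash
python3 - <<'E'
from h import *
need([.4652,.079,.0515])
save(grab('wrist'),'w12',(270,180,370,270),7)
E
```

```text
t 14.1 p [0.4662 0.0799 0.0525] x [ 0.043  0.025 -0.999] y [0.997 0.063 0.045] F [-0.3 -0.9 -1.1] w 0.0256 q [-0.57  0.39  0.38  2.18 -0.29  0.57  0.08]
tool shift cm [ 0.1  -0.11  0.08]
```

View pics/w12.png

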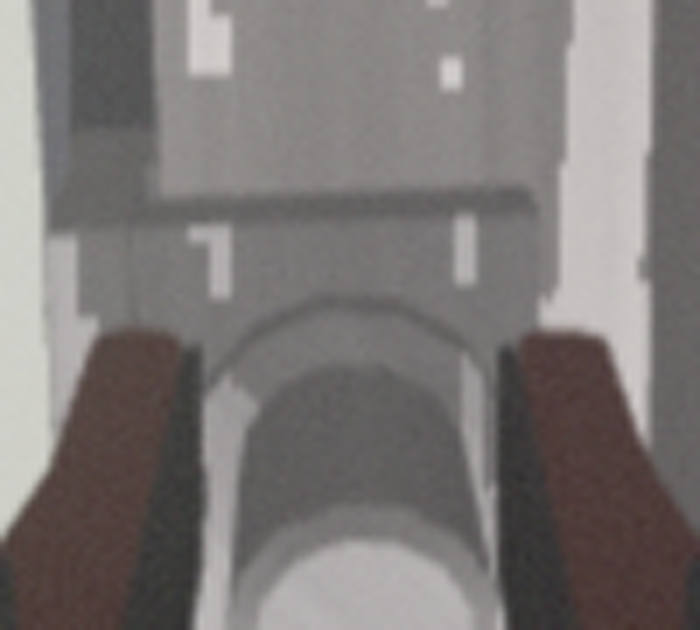

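Request:
carry_out(moves=[-0.42,-1,0.03,0,0,-0.42,-1.5,0.06,0,0,-0.42,-2,0.08,0,0,-0.42,-3,0.1,0,0,-0.42,-3,0,0,0])

```text
time_s: 14.65
tcp_pos: [0.4612, 0.0762, 0.1575]
eef_rot: [0.496, 0.512, -0.471, 0.52]
ft_force: [-0.2, 0.1, 0.1]
width: 0.0254
```

Request:
carry_out(moves=[-0.42,-1,0,2.5,0,-0.42,0,0,3,0,-0.42,0,0,2,0,-0.42,0,0,0,0])

```text
time_s: 15.05
tcp_pos: [0.4683, -0.0001, 0.1726]
eef_rot: [0.498, 0.511, -0.468, 0.522]
ft_force: [-0.7, -0.9, -0.1]
width: 0.0253
```

```bash
python3 - <<'E'
from h import *
st()
save(grab('wrist'),'w13')
save(grab('scene'),'s13',(310,130,400,220),7)
save(grab('top'),'t13',(235,215,305,275),8)
f=load('w13');save(f,'w13a',(240,70,400,220),4.5)
E
```

```text
t 15.05 p [ 4.683e-01 -1.000e-04  1.726e-01] x [ 0.041  0.021 -0.999] y [0.997 0.066 0.042] F [-0.7 -0.9 -0.1] w 0.0253 q [-0.55  0.18  0.52  2.08 -0.14  0.87  0.12]
```

View pics/w13a.png

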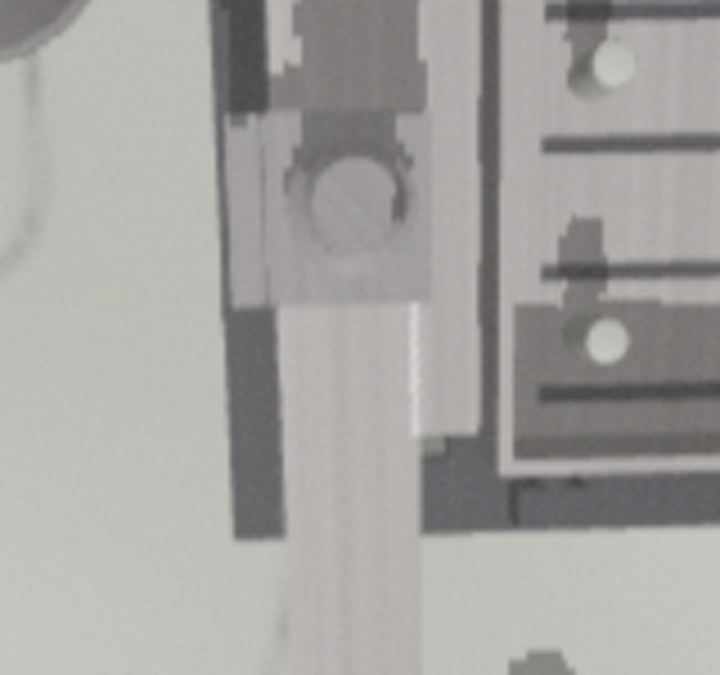

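View pics/s13.png

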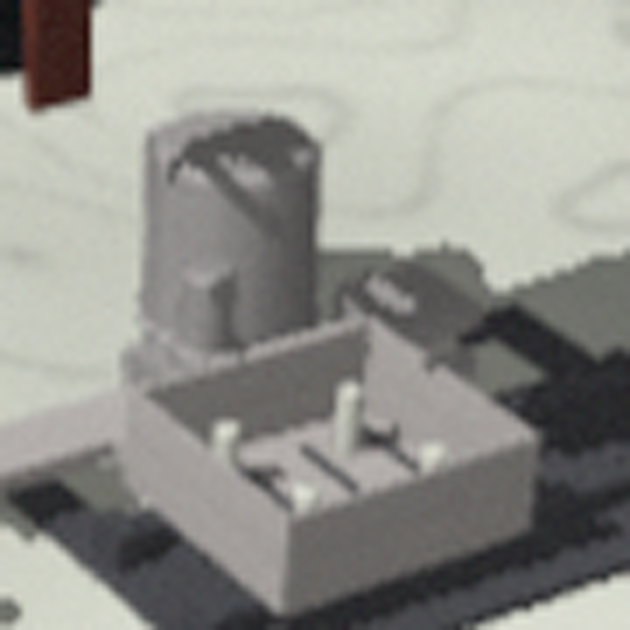

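```bash
python3 - <<'E'
from h import *
f=load('w13')
def patch(u,v,r=3):
    z=[dep(f,a,b)[2] for a in range(u-r,u+r+1) for b in range(v-r,v+r+1)];return np.median(z).round(4),np.std(z).round(4)
u,v=int(240+355/4.5),int(70+200/4.5)
print('knob',patch(u,v,4),dep(f,u,v),'keeper',patch(int(240+350/4.5),int(70+287/4.5),1),patch(int(240+275/4.5),int(70+287/4.5),1),'tongue',patch(int(240+350/4.5),int(70+400/4.5)), 'counter',patch(int(240+100/4.5),int(70+400/4.5)))
print('flange',[dep(f,240+x/4.5,70+y/4.5)[2].round(4) for x,y in [(355,262),(300,215),(412,200),(330,258)]])
E
```

```text
knob (np.float64(0.0829), np.float64(0.0279)) [0.46586517 0.07997201 0.0831345 ] keeper (np.float64(0.0433), np.float64(0.0007)) (np.float64(0.0432), np.float64(0.0011)) tongue (np.float64(0.0316), np.float64(0.0006)) counter (np.float64(-0.0004), np.float64(0.0007))
flange [np.float64(0.0506), np.float64(0.0516), np.float64(0.0508), np.float64(0.0505)]
```

```bash
python3 - <<'E'
from h import *
f=load('w13')
u0,v0=240,70
Z=np.array([[dep(f,u,v)[2]*1000 for u in range(296,340,2)] for v in range(94,140,2)]).round(0).astype(int)
for v,r in zip(range(94,140,2),Z): print(v,*r)
need([.4665,.0800,.10])
E
```

```text
94 5 44 42 44 42 43 44 44 43 45 43 43 43 43 43 43 42 43 43 45 32 32
96 43 42 43 43 43 44 43 44 44 44 43 44 43 45 44 44 43 43 43 44 31 32
98 44 43 44 44 44 44 44 43 43 44 43 43 44 43 45 44 44 44 42 43 32 30
100 44 42 43 43 43 43 44 44 43 44 45 44 43 43 43 44 43 44 44 43 31 33
102 44 43 44 44 44 43 42 44 49 51 81 81 50 51 50 43 43 44 44 43 335 32
104 43 44 44 43 44 42 49 50 81 81 83 82 83 82 82 50 43 43 43 43 31 31
106 43 44 42 45 43 45 51 80 82 83 83 81 83 83 82 82 49 43 43 43 31 31
108 42 44 45 44 43 50 51 82 83 83 81 80 82 82 82 83 82 51 44 43 32 32
110 44 43 44 44 50 52 81 82 82 82 83 83 83 83 83 83 83 51 42 45 32 31
112 45 43 43 43 48 51 81 82 82 83 84 83 82 83 83 83 82 50 43 43 30 31
114 44 42 42 44 49 51 81 83 81 83 82 83 83 83 82 83 84 52 51 45 31 31
116 42 43 43 44 51 50 81 83 82 82 83 83 83 84 82 83 84 81 51 43 30 32
118 44 42 44 43 50 52 81 82 83 82 83 84 83 83 83 83 83 51 48 44 33 31
120 43 43 45 44 49 51 51 83 83 83 83 84 83 83 83 82 81 51 42 43 31 32
122 43 42 43 43 44 51 52 81 83 82 83 83 83 82 83 81 51 50 44 42 30 32
124 43 44 44 43 43 49 52 52 82 82 82 83 83 83 81 52 51 45 44 44 31 31
126 45 44 43 43 45 42 50 51 52 51 51 81 52 51 51 51 44 43 43 44 32 31
128 44 44 45 43 43 44 44 50 50 51 52 53 51 51 51 44 42 43 43 44 31 335
130 44 44 44 43 44 45 43 43 45 44 50 50 49 44 43 45 43 44 42 42 31 33
132 44 44 44 42 43 44 43 44 44 44 44 44 44 44 45 42 44 44 43 44 32 31
134 45 44 46 43 42 44 43 42 43 44 43 43 42 42 44 42 44 43 43 44 31 32
136 44 43 42 44 43 44 44 43 44 44 44 42 43 43 43 43 44 43 43 44 31 32
138 5 4 6 31 32 31 32 32 31 31 32 31 31 31 32 32 30 32 32 32 32 32
t 15.2 p [0.4681 0.0031 0.172 ] x [ 0.04   0.022 -0.999] y [0.997 0.07  0.041] F [ 0.9  0.1 -0.5] w 0.0256 q [-0.55  0.18  0.52  2.08 -0.14  0.87  0.12]
tool shift cm [ 7.35  0.08 -7.55]
```

The depth image puts the head about 1.5–2 mm proud (flange top 51 mm, expected 49). I'll press the knob from above with closed fingers.

Request:
carry_out(moves=[-1,0,0,-2.5,0,-1,0,0,-2.5,0,-1,0,0,-2,0,-1,2,0,0,0,-1,0,0,0,0], squeeze=20)

```text
time_s: 15.7
tcp_pos: [0.4623, 0.0821, 0.1523]
eef_rot: [0.495, 0.515, -0.465, 0.523]
ft_force: [-1.4, 0.2, 0.5]
width: -0.0
```

```bash
python3 - <<'E'
from h import *
need([.466,.0800,.09])
E
```

```text
t 15.7 p [0.4623 0.0821 0.1523] x [ 0.037  0.022 -0.999] y [0.996 0.077 0.039] F [-1.4  0.2  0.5] w -0.0 q [-0.67  0.21  0.46  2.1  -0.15  0.82 -0.04]
tool shift cm [6.24 0.12 0.35]
```

Request:
carry_out(moves=[-1,2,0.1,0.3,0,-1,2,0,0,0,-1,1.4,0,0,0,-1,0,0,0,0])

```text
time_s: 16.1
tcp_pos: [0.4658, 0.0836, 0.0985]
eef_rot: [0.494, 0.516, -0.464, 0.524]
ft_force: [-0.4, 0.5, -0.1]
width: 0.001
```

```bash
python3 - <<'E'
from h import *
need([.466,.0800,.083])
save(grab('wrist'),'w14',(250,150,390,270),5)
E
```

```text
t 16.1 p [0.4658 0.0836 0.0985] x [ 0.037  0.023 -0.999] y [0.996 0.082 0.039] F [-0.4  0.5 -0.1] w 0.001 q [-0.63  0.31  0.43  2.14 -0.22  0.69  0.03]
tool shift cm [ 1.54 -0.06  0.39]
```

View pics/w14.png

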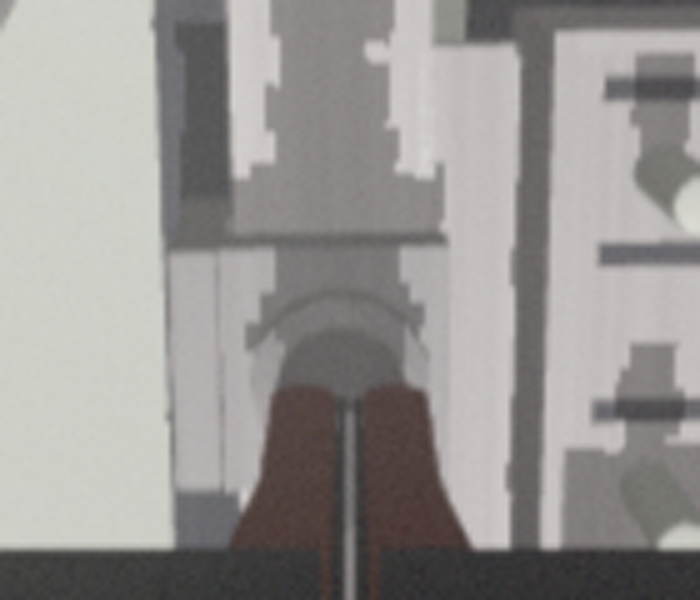

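Request:
carry_out(moves=[-1,0.4,0,0.4,0,-1,0.5,0,0,0,-1,0,0,0,0])

```text
time_s: 16.45
tcp_pos: [0.4682, 0.0802, 0.0918]
eef_rot: [0.495, 0.515, -0.463, 0.525]
ft_force: [0.0, 0.8, 0.0]
width: 0.0003
```

Request:
carry_out(moves=[-1,0.2,0,0,0])

```text
time_s: 16.55
tcp_pos: [0.4687, 0.0802, 0.0903]
eef_rot: [0.495, 0.515, -0.463, 0.525]
ft_force: [-0.7, -0.2, 0.2]
width: 0.0005
```

Request:
carry_out(moves=[-1,0.2,0,0,0])

```text
time_s: 16.65
tcp_pos: [0.4689, 0.0803, 0.0884]
eef_rot: [0.496, 0.515, -0.462, 0.525]
ft_force: [0.8, 0.4, 0.3]
width: 0.0005
```

Request:
carry_out(moves=[-1,0.2,-0.25,0,0,-1,0.15,-0.05,0,0])

```text
time_s: 16.85
tcp_pos: [0.466, 0.0802, 0.0846]
eef_rot: [0.496, 0.515, -0.462, 0.525]
ft_force: [0.5, -1.1, 0.4]
width: 0.0006
```

Request:
carry_out(moves=[-1,0.15,0,0,0])

```text
time_s: 16.95
tcp_pos: [0.466, 0.0802, 0.0831]
eef_rot: [0.496, 0.515, -0.462, 0.525]
ft_force: [-0.2, -0.3, 4.2]
width: 0.0011
```

Request:
carry_out(moves=[-1,0.12,0,0,0])

```text
time_s: 17.05
tcp_pos: [0.4668, 0.0803, 0.0823]
eef_rot: [0.496, 0.515, -0.462, 0.525]
ft_force: [-3.5, -2.2, 18.0]
width: 0.0006
```

Request:
carry_out(moves=[-1,0.1,0,0,0])

```text
time_s: 17.15
tcp_pos: [0.467, 0.0803, 0.0823]
eef_rot: [0.496, 0.515, -0.462, 0.525]
ft_force: [-8.5, -2.1, 25.9]
width: 0.0005
```

Request:
carry_out(moves=[-1,-0.5,0,0,0,-1,-2,0,0,0,-1,-3,0,0,0,-1,-3,0,0,0,-1,0,0,3,0])

```text
time_s: 17.65
tcp_pos: [0.465, 0.0503, 0.1689]
eef_rot: [0.494, 0.516, -0.461, 0.526]
ft_force: [0.4, -0.2, -0.6]
width: 0.0002
```

Request:
carry_out(moves=[-1,0,0,3,0,-1,0,0,3,0,-1,0,0,0,0,-1,0,0,0,0])

```text
time_s: 18.05
tcp_pos: [0.4711, -0.0137, 0.1693]
eef_rot: [0.496, 0.515, -0.461, 0.526]
ft_force: [-0.3, -0.3, -0.9]
width: 0.0003
```

```bash
python3 - <<'E'
from h import *
st()
f=grab('wrist');save(f,'w15')
def stats(f,c,names):
    u,v=proj(f,c);u=int(u);v=int(v)
    P=np.array([dep(f,a,b) for a in range(u-28,u+29) for b in range(v-28,v+29)])
    z=P[:,2];r=np.hypot(P[:,0]-c[0],P[:,1]-c[1])
    for lo,hi,zl,zh in [(0,8,.07,.1),(11.,13,.045,.06),(16,19,.035,.06)]:
        m=(r*1000>lo)&(r*1000<hi)&(z>zl)&(z<zh);print(lo,hi,m.sum(),np.median(z[m]).round(4),z[m].std().round(4))
stats(f,np.array([.4665,.080,.06]),0)
print('tub before');g=load('w4');stats(g,np.array([.5425,-.203,.06]),0)
save(f,'w15a',(270,70,370,170),6);save(grab('top'),'t15');save(grab('scene'),'s15')
E
```

```text
t 18.05 p [ 0.4711 -0.0137  0.1693] x [ 0.045  0.026 -0.999] y [0.995 0.083 0.047] F [-0.3 -0.3 -0.9] w 0.0003 q [-0.52  0.19  0.53  2.08 -0.16  0.86  0.19]
0 8 321 0.0815 0.0007
11.0 13 119 0.0492 0.0009
16 19 382 0.0435 0.0007
tub before
0 8 242 0.0855 0.0007
11.0 13 97 0.0534 0.0009
16 19 309 0.0475 0.0007
```

View pics/w15a.png

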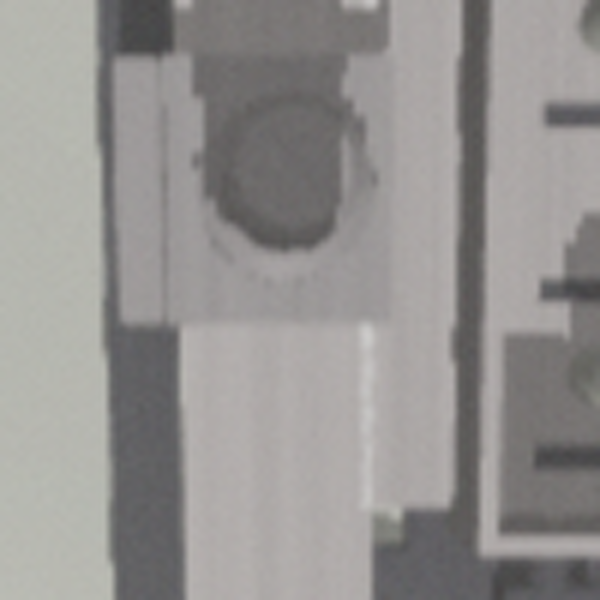

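View pics/s15.png

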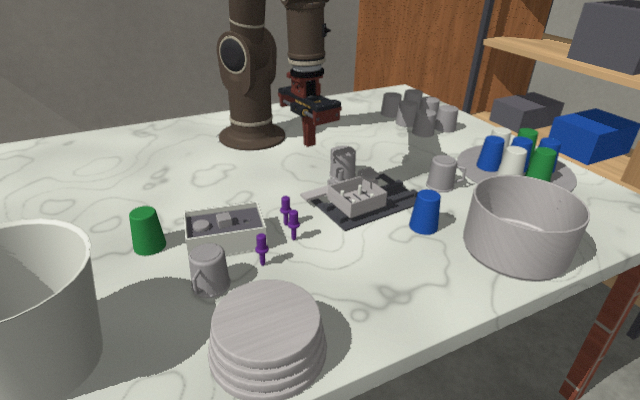

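View pics/t15.png

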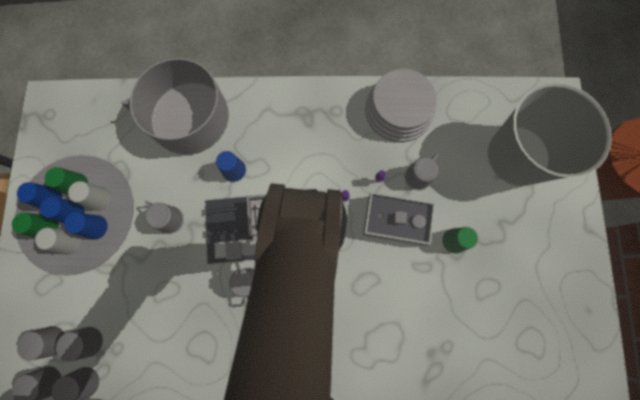

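The knob top is now 38.0 mm above the keeper, and the flange reads the same as it did when resting in the tub. The mugs, tumblers, other stoppers and decoys look undisturbed, and the arm is clear.

```bash
python3 -c "
from station import ctrl
print(ctrl.hand_in())"
```

```text
the job is handed in; nothing more can be done
None
```

I slid the tray about 51 mm towards the drilled keeper. Seen from above with the wrist camera, the holes lined up. I then took the locking pin from the tub, put it through keeper and tongue, and pressed it home. The job was handed in after about 18 s, with the gripper clear.

- **Seating:** After the first push the depth image still showed the head about 1.5–2 mm proud. I pressed again on the knob with closed fingers until it stopped moving at about 26 N. The last depth check put the knob top 38.0 mm above the keeper, which is the head's full height. The flange read 5.7 mm above the keeper, against 5.9 mm above the shelf when the pin hung in the tub, so the head is flush.
- **Force spike:** While driving the pin with it still gripped, the wrist force briefly read 71 N. That is below the 120 N wrist limit. It went through the fingers and pin, so I don't believe the gripper's body touched anything, but the 40 N limit was not checked separately.
- **Tilt:** The tool was about 2–3° off vertical during insertion. The pin still went in without noticeable side force until the end.
- **Surroundings:** The last pictures showed the other two stoppers still in the tub and the mugs, tumblers and purple look-alikes undisturbed. I judged this by eye, and the arm hid part of the top view.

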